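# Wind the sample lift up to the red pointer

### The arm

A 6-joint arm with a two-finger parallel gripper is mounted at the origin on the work surface. World frame = base frame: x ahead of the robot, y to its left, z up, the work surface at z = 0. Lengths are in m, angles in degrees, forces in N, time in s.
With the tool pointing down it reaches from about 0.4 to 0.825 m from the base axis. Payload 7 kg.
Tool frame: the origin (TCP) lies at the centre of the arm's flange, where the gripper is bolted on; the fingertips stand 178 mm ahead of it and the grasp point (between the pads) lies ahead of it (ctrl.grip_depth is the z of the grasp point in the tool frame, in m); z points along the fingers, x is the direction in which the jaws open and shut, and the axes are right-handed (so a half turn about z gives the same grasp; the last joint's range is limited). The gripper opens to 88 mm and grips with 3 to 60 N. Pads are 19 mm wide; open, the fingers measure 130 mm over their backs; the gripper's body (78 mm by 193 mm) begins 47 mm behind the grasp point.
Start: joints at [-52.764, 20.546, 0.682, 0, -70.136, -16.507], TCP at [0.239, -0.631, 0.405] pointing down, gripper open.
Joint ranges: [-176.03, 176.03], [-82.01, 121.73], [-58.28, 71.71], [-173.87, 95.51], [-174.79, -0.11], [-173.66, 173.66]. Speed limits (degrees/s): [136.94, 136.94, 172.46, 180, 180, 180].

### API

Orientations are given as [roll, pitch, yaw] about the fixed x, y, z axes, in that order (R = Rz(yaw) Ry(pitch) Rx(roll)).
In Python, from plant import ctrl gives the robot as it stands.
- The arm moves only by the tool carry_out, never from a script. Its arguments are lists of equal length, an entry for each row: "linear": the shift along the tool's x, y, z in cm, a list of three; "twist": the turn about the tool's z in degrees. In form: {"linear": [[tx, ty, tz], ...], "twist": [twist, ...]}. A call has 1 to 12 rows; each row is the pose to reach, as a shift and turn from the pose measured when the call began, along the tool's axes at that moment; what a row does not reach only later rows make up. A row lasts 1/12 s, in which the tool goes at most 41.7 mm and 7.16 degrees, less where a joint would pass 70% of its speed; a pose out of reach is approached as far as the arm can. A call with a gripper value outside its range is refused whole. "fingers" is the gripper's target within -1 to 1 (fully open at 1, half-way at 0, shut at -1), set as the call begins (left out, the last holds). The fingers move at their own pace and stop on an object; the grip force is fixed at half the most. Time passes only in rows, so rows that repeat a pose let the fingers close. It gives the time, the measured TCP pose, the force and the opening at its end, in the units of the state.
- ctrl.get_obs(): the state, without advancing time (a new reading comes with each control period).
- ctrl.snapshot(name): name is "side" or "top"; returns the picture (384x512x3 uint8, blue, green, red); there is no depth.
- ctrl.camera_params(name): a dict with "fovy" (degrees; the focal length in pixels is half the picture's height over the tangent of half this angle, whatever the lens; pixels are square), "cx", "cy" (the principal point, pixels), "eye" and "rotation" of the camera in the world. Camera axes: x right, y down, z forward; pixel columns grow to the right and rows downward; lengths in m; the calibration is good to about 2 mm. A picture is of the moment at which its call begins. camera_params takes no time and is no camera call.
- ctrl.close_job(): hands the job in, once; it reports no verdict.
The state is a dict: "clock": time; "joint_pos": joint angles; "qvel": joint speeds; "tau": joint torques, N m; "tool_pos": TCP position; "orientation": TCP orientation; "force": force on the tool from outside, world axes, zero at the start; "moment": the same for the moment, N m; "opening": finger opening in m.
Only numpy, scipy, OpenCV 4.12 (cv2) and the standard library are available. Lean on these libraries where they do the work, as an engineer would, in place of code of your own. Each camera call takes 0.05 s, during which the arm holds its last target.

### The job

Fit the loose crank fully home on the square shaft end of the small screw lift, then wind the lift up with it until the top of the platform is level with the red pointer. Feel the crank onto the square gently instead of forcing it, keep the sample beaker standing on the platform, leave the crank fitted, and do not disturb the other things on the bench.

Things in the scene. Friction and masses are not known exactly. Their poses are not given: they have to be found in the camera images.
- lift: Fixed screw lift, bolted down. Origin on the bench under the upright screw axis; +z up, +x from the screw to the platform. Base plate 260 x 130 x 12 mm, blue top plate 50 (x) x 130 (y) mm with its top 100 mm up. Turning the shaft clockwise seen from above raises the platform 12 mm a turn; it takes about 0.16 N m (2 to 3 N at the crank's handle) and stays where it is left.
- collar_top (a point): On the screw axis, 108 mm above the bench: top of the steel collar (36 mm across) on which the crank comes to rest when fully home. Above it stands the square shaft end, 18 x 18 mm, 17 mm tall, then a 10 mm tapered nose (18 mm across narrowing to 9 mm). The shaft end is spoilt if the crank bears on it with more than 60 N, summed over all contacts (steady winding makes 15 to 40; a few N of sidewise or radial push at the handle makes far more).
- shaft_top (a point): Tip of the tapered nose, on the screw axis, 135 mm above the bench. Axes as the lift's: they do NOT show how far the square is turned, which differs each time and is not measured. Turn the crank on it, pressing lightly (about 5 N), until it drops over the square, at most a quarter turn; or look from above.
- platform_mark (a point): Middle of the yellow edge of the steel platform (110 x 110 x 8 mm), at the platform's top surface, on its +y side in the lift's frame (125, 55 mm); rises with the platform. At the start it is 45 mm above the bench; the platform can go 45 mm higher and 6 mm lower.
- pointer_tip (a point): Tip of the red pointer clipped to the scale post beside the platform's yellow edge; 7 mm from that edge. Its height above the bench is the height to set; it is 12 to 20 mm above the platform's top at the start. Fixed.
- crank: Loose crank, about 0.33 kg, standing on the bench, socket down. Origin: centre of the socket's mouth at its underside; +z up, +x along the arm to the handle. Arm 120 x 20 x 8 mm, 28 to 36 mm above the origin, with a counterweight (28 mm across, 12 to 34 mm up) at x = -34 mm.
- crank_grip (a point): Centre of the crank's square yellow stem (22 x 22 mm, from 36 to 76 mm above the crank's origin), straight above the socket and near the balance point: the place to hold the crank for carrying and fitting. Same axes as the crank.
- crank_knob (a point): Centre of the crank's upright red handle, a sleeve 22 mm across and 46 mm tall (41 to 87 mm above the crank's origin), 70 mm from the socket's axis along the crank's +x. The sleeve spins freely on its pin, so a gripper can hold it without itself turning. Same axes as the crank.
- crank_socket (a point): Centre of the socket's mouth (the crank's origin). The socket is a square hole 20 x 20 mm, 28 mm deep, in a hub 32 mm square; its sides lie along the crank's x and y. Fully home, this point is on the screw axis 27 mm below the nose's tip, with about 7 degrees of turning play each way.
- beaker: Small glass sample beaker, 42 mm across, 55 mm tall, standing loose on the middle of the platform; origin at the centre of its underside.
- wash_bottle: White wash bottle, 60 mm across, 150 mm tall, origin under its centre. Leave alone.
- flask_a: Conical flask, 76 mm across, 122 mm tall, origin under its centre. Leave alone.
- flask_b: Another such conical flask. Leave alone.
Things that resemble listed ones, but are neither listed nor needed, are in the scene too. There is more than one size of the crank; the job needs the middle-sized. Leave any pink look-alike of the beaker alone.

How it is judged:
By the outcome, as a careful person would: the job done as asked, in the order asked, and still so for the second after the job is handed in, with the robot touching nothing.
It also fails if it takes over 72 s, if anything falls off the work surface, if the arm or the gripper's body presses on something with over 40 N, if the wrist force passes 120 N, or if a joint passes its speed limit or range.

## Working session

There is one attempt and no reset: what is moved stays moved. The work goes in short steps, Python scripts to look and compute and a tool call to move; the robot and the scene stay as the last step left them, time stands still between calls to the robot, and variables do not carry over. Pictures are saved under pics/ and viewed, and the job is handed in when it is done.

Besides the shell and the picture viewer there is one more tool, called after "Call:" by a JSON object that holds its "op" and its "data", one argument or row to a line. carry_out: Moves the arm, as the interface text tells. Its arguments: {"type":"object","properties":{"linear":{"type":"array","items":{"type":"array","items":{"type":"number"}}},"twist":{"type":"array","items":{"type":"number"}},"fingers":{"type":"number"}},"required":["linear","twist"]}

```bash
mkdir -p pics; ls
python3 - <<'E'
from plant import ctrl
import cv2
print(ctrl.get_obs()); print(ctrl.grip_depth)
for n in("side","top"):
    p=ctrl.camera_params(n);print(n,p)
    cv2.imwrite(f"pics/{n}0.png",ctrl.snapshot(n))
E
```

```text
pics
{'clock': 0.0, 'joint_pos': array([-5.27633764e+01,  2.05903623e+01,  6.34259654e-01, -1.93274250e-02,
       -7.01358961e+01, -1.65089230e+01]), 'qvel': array([-0.02495801, -0.00650391,  0.06202807,  0.06568669,  0.03978731,
        0.00834559]), 'tau': array([-5.42303678e-04, -5.82724357e+01,  2.93059194e+01,  6.99701786e+00,
        7.06247418e-03, -1.53426822e-04]), 'tool_pos': array([ 0.23885092, -0.63112044,  0.40374074]), 'orientation': array([-1.79991275e+02, -9.33695676e-02,  1.10721112e+02]), 'force': array([0.13655099, 0.88419801, 0.23811479]), 'moment': array([ 0.01236133, -0.01685188,  0.03204752]), 'opening': 0.08724285519441868}
0.1593
side {'fovy': 51.83122422411107, 'cx': 250.11860080337186, 'cy': 185.58721236265245, 'eye': array([0.28061419, 0.67005524, 0.86948997]), 'rotation': array([-136.93973519,   -0.68400692, -154.46683704])}
top {'fovy': 56.81561670653275, 'cx': 255.79079971919026, 'cy': 193.0205861510107, 'eye': array([ 0.37568358, -0.00412657,  1.15002753]), 'rotation': array([-167.47811999,    0.26961758,  -91.28524549])}
```

View pics/side0.png

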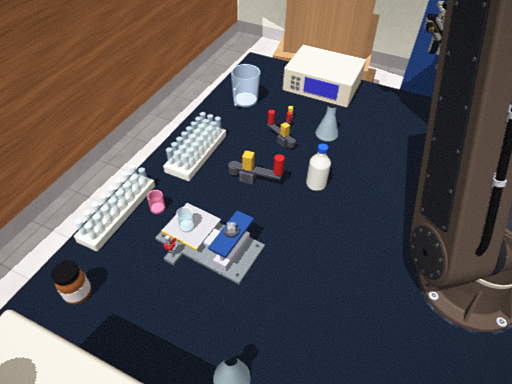

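View pics/top0.png

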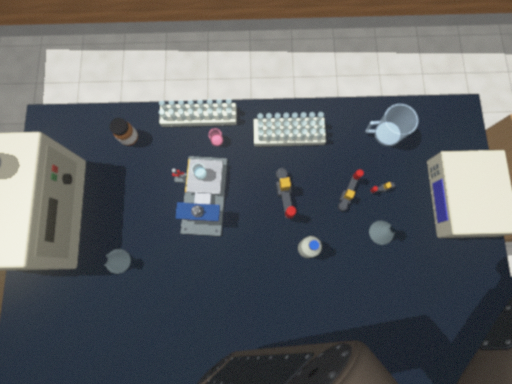

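```bash
cat > h.py <<'E'
import numpy as np, cv2
from scipy.spatial.transform import Rotation as Ro
from plant import ctrl
def cam(n):
    p=ctrl.camera_params(n); f=192/np.tan(np.radians(p['fovy']/2))
    return p,f,Ro.from_euler('xyz',p['rotation'],degrees=True).as_matrix()
def ray(n,u,v):
    p,f,R=cam(n); return np.array(p['eye']),R@np.array([(u-p['cx'])/f,(v-p['cy'])/f,1])
def atz(n,u,v,z):
    e,d=ray(n,u,v); return e+d*(z-e[2])/d[2]
def tri(a,b):
    (e1,d1),(e2,d2)=ray('top',*a),ray('side',*b)
    d1/=np.linalg.norm(d1);d2/=np.linalg.norm(d2)
    s=np.linalg.lstsq(np.c_[d1,-d2],e2-e1,rcond=None)[0]
    A=e1+s[0]*d1;B=e2+s[1]*d2
    return (A+B)/2,np.linalg.norm(A-B)
def proj(n,X):
    p,f,R=cam(n); c=R.T@(np.array(X)-p['eye']); return np.array([p['cx']+f*c[0]/c[2],p['cy']+f*c[1]/c[2]])
def crop(src,dst,x0,y0,w,h,k):
    im=cv2.imread(src)[y0:y0+h,x0:x0+w]
    im=cv2.resize(im,None,fx=k,fy=k,interpolation=cv2.INTER_CUBIC)
    for x in range((x0+9)//10*10,x0+w,10):
        cv2.putText(im,str(x),(int((x-x0+.5)*k),10),0,.35,(0,255,255),1); cv2.line(im,(int((x-x0+.5)*k),12),(int((x-x0+.5)*k),18),(0,255,255),1)
    for y in range((y0+9)//10*10,y0+h,10):
        cv2.putText(im,str(y),(0,int((y-y0+.5)*k)+4),0,.35,(0,255,255),1); cv2.line(im,(24,int((y-y0+.5)*k)),(30,int((y-y0+.5)*k)),(0,255,255),1)
    cv2.imwrite(dst,im)
E
python3 - <<'E'
from h import *
crop('pics/top0.png','pics/c1.png',270,150,130,80,6)
crop('pics/side0.png','pics/c2.png',220,95,120,95,6)
crop('pics/top0.png','pics/c3.png',160,145,80,95,6)
crop('pics/side0.png','pics/c4.png',150,195,120,90,6)
E
```

```text
(no output)
```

View pics/c1.png

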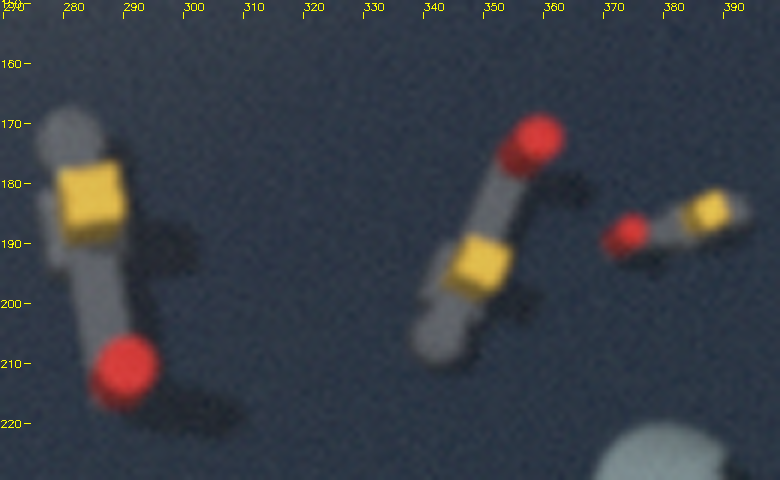

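View pics/c2.png

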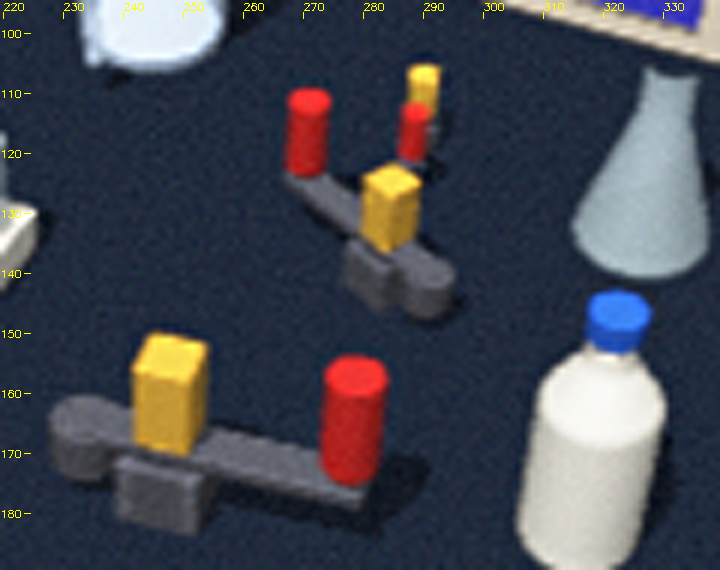

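View pics/c3.png

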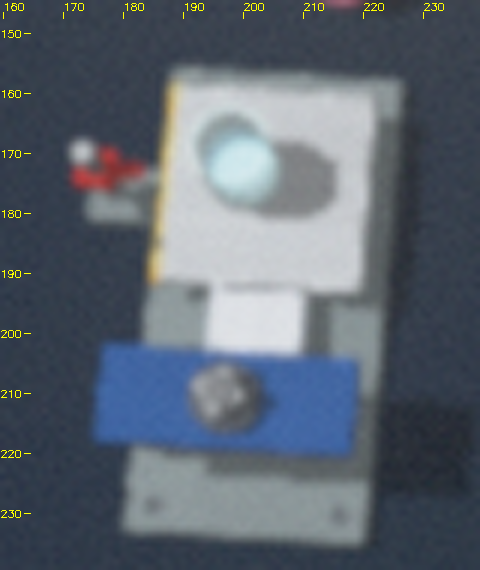

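View pics/c4.png

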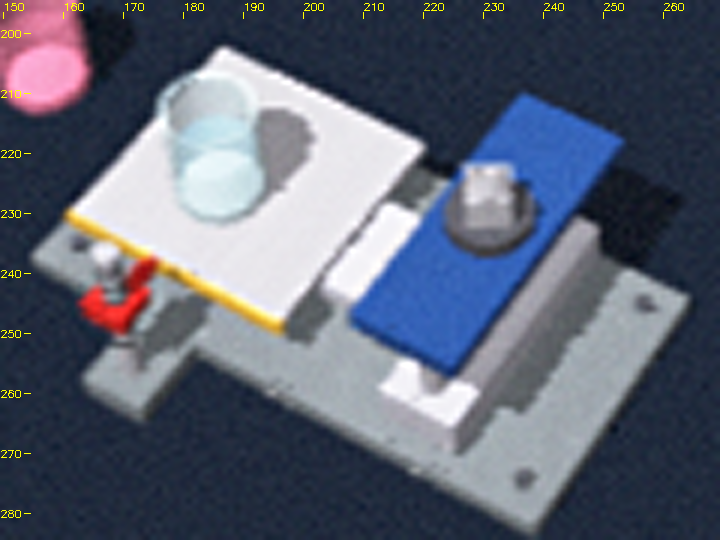

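Run:
```python
from h import *
np.set_printoptions(precision=4,suppress=True)
for n,t,s,z in [("mid stem",(349.8,192.3),(283.2,123.2),.076),("mid knob",(358.8,171.6),(269.2,110.5),.087),
 ("big stem",(284.3,181.5),(247,153.5),.0),("big knob",(290,210),(277.5,157.5),0),("nose",(196,209),(230,222.5),.135),
 ("beaker bottom",(199,171.5),(184.5,224.5),.045)]:
    X,e=tri(t,s); print(n,X,e,atz('top',*t,z),atz('side',*s,z))
# lift corners
for n,u,v,z in [("top",178,232,.012),("top",218.5,234.5,.012),("top",187,155.5,.012),("top",225.5,158,.012),
 ("side",236,283,.012),("side",262,243.5,.012),("side",154,238,.012),
 ("top",176.5,202,.1),("top",174.7,218,.1),("top",217,220,.1),("top",219,204.5,.1),
 ("side",233.5,210,.1),("side",251.5,218,.1),("side",223.5,257,.1),("side",206,248,.1),
 ("top",187.5,158,.045),("top",184.5,191,.045),("top",218,193,.045),("top",220,160.5,.045),
 ("side",184.5,202.5,.045),("side",218.5,219,.045),("side",194,249.5,.045),("side",159.5,230,.045)]:
    print(n,(u,v),z,atz(n,u,v,z)[:2])
```

```text
mid stem [ 0.6108 -0.2941  0.0802] 0.004030015237781895 [ 0.6097 -0.2955  0.076 ] [ 0.6147 -0.2991  0.076 ]
mid knob [ 0.6738 -0.3247  0.0892] 0.003968894253303491 [ 0.6724 -0.3257  0.087 ] [ 0.677  -0.3275  0.087 ]
big stem [ 0.6435 -0.0919  0.1012] 0.0017390893997012223 [ 0.6683 -0.1006  0.    ] [ 0.6923 -0.1923  0.    ]
big knob [ 0.5537 -0.1043  0.112 ] 0.0026587938634227764 [ 0.5714 -0.1154  0.    ] [ 0.5956 -0.2187 -0.    ]
nose [0.56   0.1713 0.1308] 0.0029507144770463062 [0.5577 0.1702 0.135 ] [0.5599 0.1742 0.135 ]
beaker bottom [0.6941 0.1762 0.0529] 0.0008038114122798692 [0.6968 0.1776 0.045 ] [0.6976 0.1714 0.045 ]
top (178, 232) 0.012 [0.5062 0.248 ]
top (218.5, 234.5) 0.012 [0.4953 0.118 ]
top (187, 155.5) 0.012 [0.7633 0.2242]
top (225.5, 158) 0.012 [0.7514 0.0946]
side (236, 283) 0.012 [0.5087 0.2479]
side (262, 243.5) 0.012 [0.4996 0.1158]
side (154, 238) 0.012 [0.7626 0.2247]
top (176.5, 202) 0.1 [0.5868 0.2353]
top (174.7, 218) 0.1 [0.5382 0.2394]
top (217, 220) 0.1 [0.5293 0.113 ]
top (219, 204.5) 0.1 [0.5762 0.1071]
side (233.5, 210) 0.1 [0.5836 0.1116]
side (251.5, 218) 0.1 [0.5319 0.1148]
side (223.5, 257) 0.1 [0.5407 0.2449]
side (206, 248) 0.1 [0.5887 0.2411]
top (187.5, 158) 0.045 [0.7434 0.2157]
top (184.5, 191) 0.045 [0.6331 0.2232]
top (218, 193) 0.045 [0.6241 0.1161]
top (220, 160.5) 0.045 [0.7324 0.1097]
side (184.5, 202.5) 0.045 [0.7379 0.107 ]
side (218.5, 219) 0.045 [0.6268 0.1165]
side (194, 249.5) 0.045 [0.6352 0.2273]
side (159.5, 230) 0.045 [0.7459 0.2148]
```

Run:
```python
from h import *
np.set_printoptions(precision=4,suppress=True)
crop('pics/side0.png','pics/c5.png',312,100,45,45,14)
crop('pics/top0.png','pics/c6.png',182,194,30,30,20)
crop('pics/side0.png','pics/c7.png',216,210,30,30,20)
for n,u,v,z in [("top",377,232,.12),("top",381,232,.06),("side",327,110,.12),("side",326,128,0.03),('top',172,170,.07),('side',167,235,.08),('side',171,262,.012)]: print(n,u,v,z,atz(n,u,v,z))
print(tri((171.5,169.5),(166,236)))
```

```text
top 377 232 0.12 [ 0.4806 -0.3529  0.12  ]
top 381 232 0.06 [ 0.4864 -0.3854  0.06  ]
side 327 110 0.12 [ 0.497  -0.3697  0.12  ]
side 326 128 0.03 [ 0.4944 -0.3956  0.03  ]
top 172 170 0.07 [0.6965 0.2591 0.07  ]
side 167 235 0.08 [0.7011 0.2387 0.08  ]
side 171 262 0.012 [0.6819 0.2669 0.012 ]
(array([0.6897, 0.2535, 0.1007]), np.float64(0.0015067584482517202))
```

View pics/c6.png

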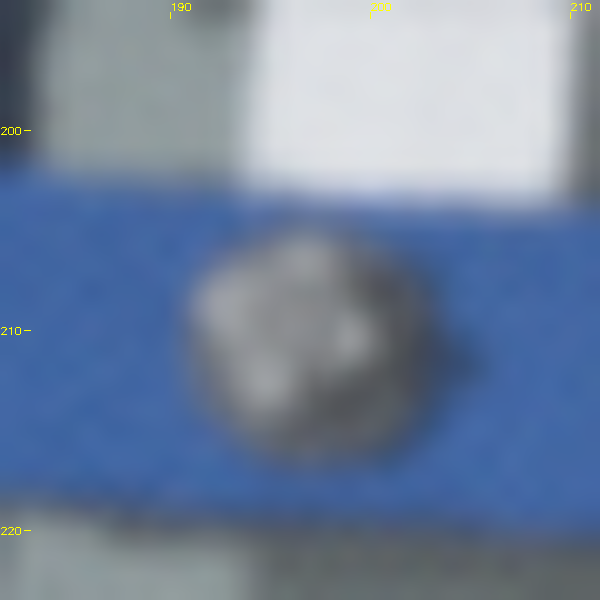

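View pics/c7.png

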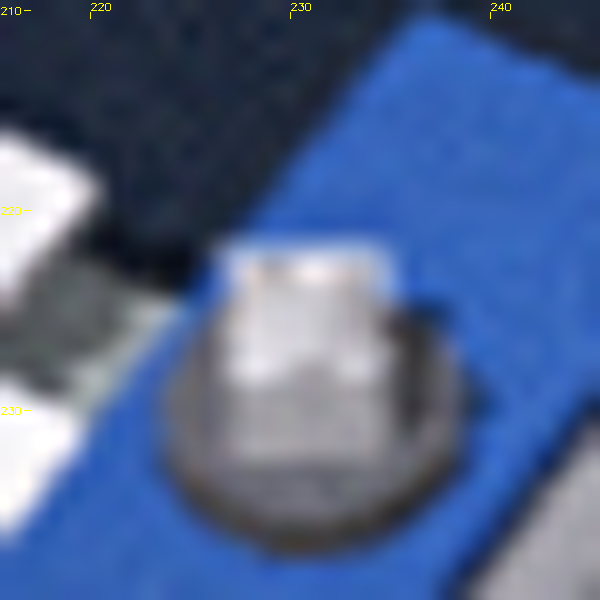

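Run:
```python
from h import *
def ang(a,b): d=b-a; return np.degrees(np.arctan2(d[1],d[0])),np.linalg.norm(d[:2])
print(ang(atz('side',226.8,232.2,.108),atz('side',234.8,232.2,.108)))
print(ang(atz('side',226.8,221.5,.126),atz('side',234.8,221.5,.126)))
P=[atz('top',u,v,.126) for u,v in [(192,208.5),(197,206.5),(199.2,210.2),(194.7,212.7)]]
for i in range(4): print(ang(P[i],P[(i+1)%4]))
p=ctrl.camera_params('top')
```

```text
(np.float64(-153.96381401668265), np.float64(0.01898217894222647))
(np.float64(-153.93501135402), np.float64(0.018965210254879492))
(np.float64(-68.93544347448122), np.float64(0.01561723658782972))
(np.float64(-149.42754880730462), np.float64(0.01295397452229758))
(np.float64(118.52590211142105), np.float64(0.014868484558492025))
(np.float64(32.64794759488722), np.float64(0.01501255822444135))
```

View pics/c5.png

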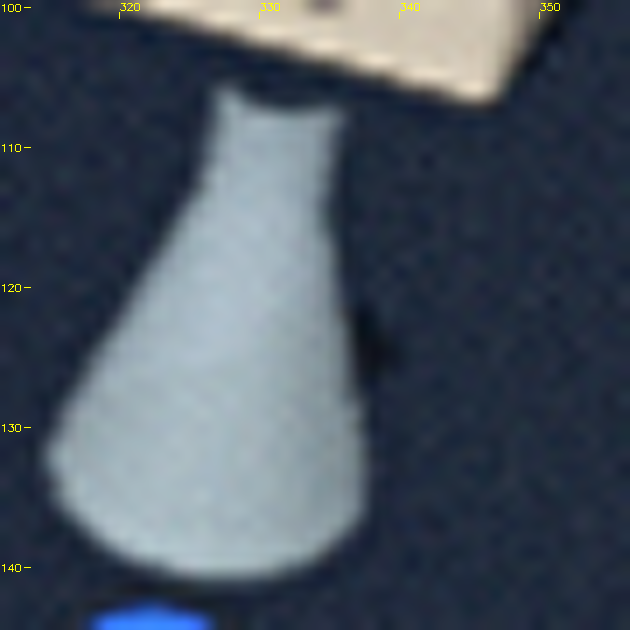

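Call:
{"op": "carry_out", "data": {
  "linear": [
    [18, 46.7, 0],
    [18, 46.7, 0],
    [18, 46.7, 0],
    [18, 46.7, 0],
    [18, 46.7, 0],
    [18, 46.7, 0],
    [18, 46.7, 0],
    [18, 46.7, 0],
    [18, 46.7, 0],
    [18, 46.7, 0],
    [18, 46.7, 0],
    [18, 46.7, 0]
  ],
  "twist": [-7, -14, -21, -28, -35, -42, -49, -56, -63, -70, -77, -84]
}}

```text
clock: 1.1
tool_pos: [0.6127, -0.2961, 0.4038]
orientation: [179.9, -0.0, -164.9]
force: [1.3, -1.0, 0.2]
opening: 0.0876
```

```bash
cat >> h.py <<'E'
def st():
    o=ctrl.get_obs(); np.set_printoptions(precision=4,suppress=True)
    print('t',round(o['clock'],2),'p',o['tool_pos'],'o',o['orientation'],'F',o['force'],'M',o['moment'],'open',round(o['opening'],4),'j',np.round(o['joint_pos'],1))
    return o
def to(x,y,z,yaw=None):
    o=ctrl.get_obs(); R=Ro.from_euler('xyz',o['orientation'],degrees=True).as_matrix()
    d=R.T@(np.array([x,y,z])-o['tool_pos'])*100
    tw=None if yaw is None else (o['orientation'][2]-yaw+180)%360-180
    print('lin',np.round(d,2),'tw',tw)
E
python3 - <<'E'
from h import *
st(); to(.612,-.297,.30,244.3)
E
```

```text
t 1.1 p [ 0.6127 -0.2961  0.4038] o [ 179.8968   -0.0403 -164.9254] F [ 1.2722 -0.9529  0.1762] M [-0.0989  0.0239  0.0383] open 0.0876 j [ -9.5  21.1   1.5  -0.1 -70.4  24.6]
lin [ 0.08 -0.08 10.38] tw -49.22543566599592
```

Call:
{"op": "carry_out", "data": {
  "linear": [
    [0, 0, 3],
    [0, 0, 6],
    [0, 0, 9],
    [0, 0, 10],
    [0, 0, 10],
    [0, 0, 10],
    [0, 0, 10],
    [0, 0, 10]
  ],
  "twist": [-7, -14, -21, -28, -35, -42, -49, -49.2]
}}

```text
clock: 1.77
tool_pos: [0.6125, -0.2959, 0.303]
orientation: [179.8, 0.0, -115.4]
force: [0.2, -0.0, 0.4]
opening: 0.0874
```

Run:
```python
from h import *
st()
for n in("side","top"): cv2.imwrite(f"pics/{n}1.png",ctrl.snapshot(n))
crop('pics/side1.png','pics/d1.png',220,50,130,100,6)
crop('pics/top1.png','pics/d2.png',310,150,110,90,6)
```

```text
t 1.77 p [ 0.6125 -0.2959  0.303 ] o [ 179.8325    0.0387 -115.3966] F [ 0.1887 -0.0468  0.4397] M [-0.0398  0.0994 -0.0055] open 0.0874 j [ -9.4  25.2  -5.9  -0.1 -59.   74.1]
```

View pics/d1.png

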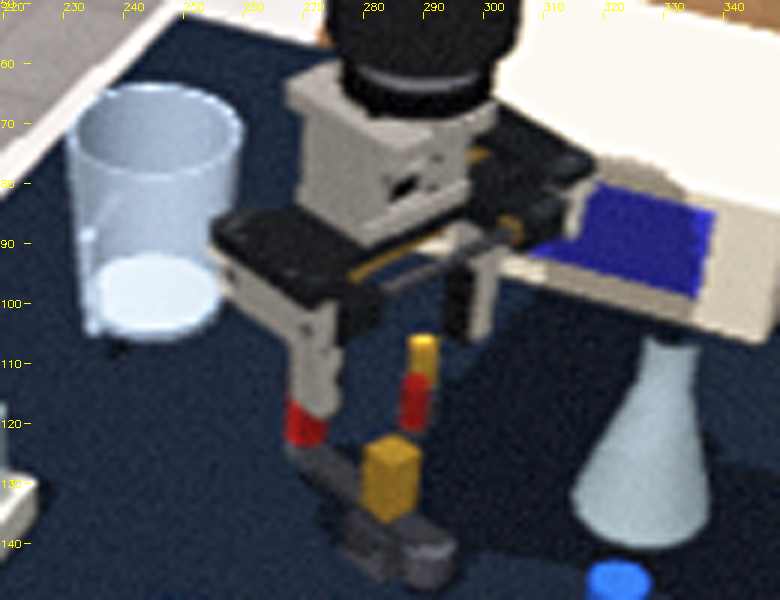

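View pics/d2.png

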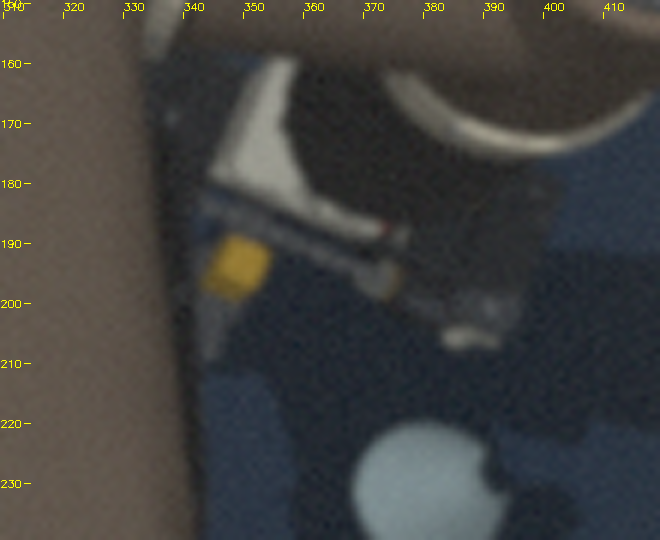

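```bash
python3 - <<'E'
from h import *
o=ctrl.get_obs(); R=Ro.from_euler('xyz',o['orientation'],degrees=True).as_matrix()
for dx in(-.065,-.044,.044,.065):
  for dy in (-.0095,.0095): print(dx,dy,proj('side',o['tool_pos']+R@np.array([dx,dy,.178])))
# stem model corners in side
for ctr in ((.612,-.297),(.6147,-.2991),(.6097,-.2955)):
  a=np.radians(-25.6); c,s=np.cos(a),np.sin(a)
  print(ctr,[proj('side',(ctr[0]+c*x-s*y,ctr[1]+s*x+c*y,.076)).round(1) for x,y in((.011,.011),(.011,-.011),(-.011,-.011),(-.011,.011))])
E
python3 - <<'E'
import sys;sys.path.insert(0,'.')
import os;os.chdir('.')
from h import *
crop('pics/side1.png','pics/d3.png',262,90,50,50,15)
E
```

```text
-0.065 -0.0095 [266.84153758 117.7370907 ]
-0.065 0.0095 [270.86409495 120.75555839]
-0.044 -0.0095 [272.02510889 115.20166376]
-0.044 0.0095 [276.06061748 118.17646143]
0.044 -0.0095 [292.93472934 104.97419472]
0.044 0.0095 [297.01592255 107.77609016]
0.065 -0.0095 [297.73932727 102.62413405]
0.065 0.0095 [301.82953332 105.38703693]
(0.612, -0.297) [array([278.9, 123.4]), array([284. , 120.8]), array([288.5, 124.2]), array([283.5, 126.8])]
(0.6147, -0.2991) [array([278.4, 122.8]), array([283.4, 120.2]), array([288. , 123.6]), array([282.9, 126.2])]
(0.6097, -0.2955) [array([279.4, 123.9]), array([284.4, 121.3]), array([289. , 124.6]), array([284. , 127.3])]
```

View pics/d3.png

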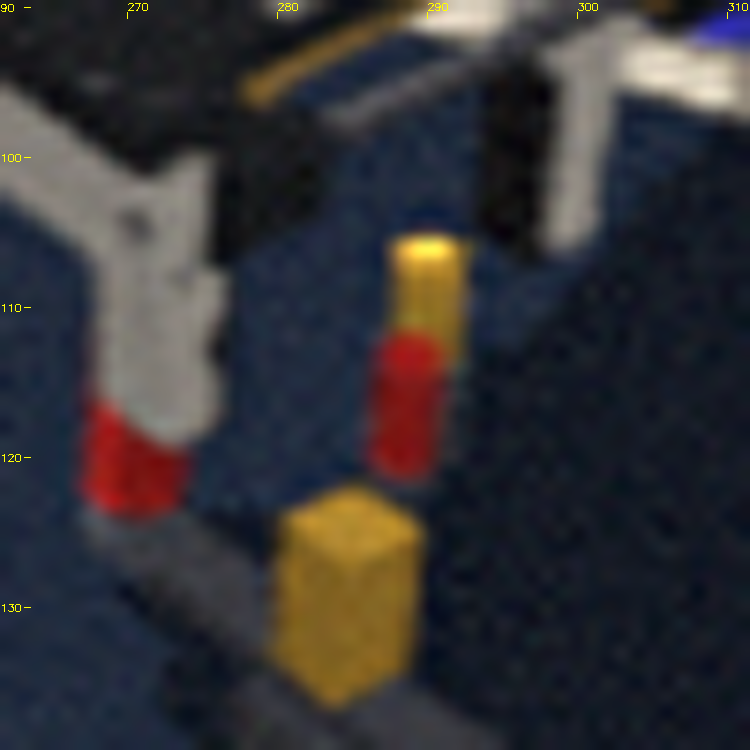

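Call:
{"op": "carry_out", "data": {
  "linear": [
    [0.1, 0.3, 2],
    [0.1, 0.3, 4],
    [0.1, 0.3, 6],
    [0.1, 0.3, 7.5],
    [0.1, 0.3, 8.3],
    [0.1, 0.3, 8.3],
    [0.1, 0.3, 8.3]
  ],
  "twist": [0, 0, 0, 0, 0, 0, 0]
}}

```text
clock: 2.45
tool_pos: [0.6094, -0.2955, 0.2206]
orientation: [179.9, 0.0, -116.0]
force: [0.1, -0.8, -0.2]
opening: 0.0878
```

Run:
```python
from h import *
st()
for n in("side",): cv2.imwrite(f"pics/{n}2.png",ctrl.snapshot(n))
crop('pics/side2.png','pics/d4.png',245,85,70,70,10)
```

```text
t 2.45 p [ 0.6094 -0.2955  0.2206] o [ 179.8538    0.0283 -116.0418] F [ 0.1233 -0.7908 -0.1794] M [-0.0772  0.1244 -0.0336] open 0.0878 j [ -9.4  29.6 -10.8  -0.1 -49.7  73.5]
```

View pics/d4.png

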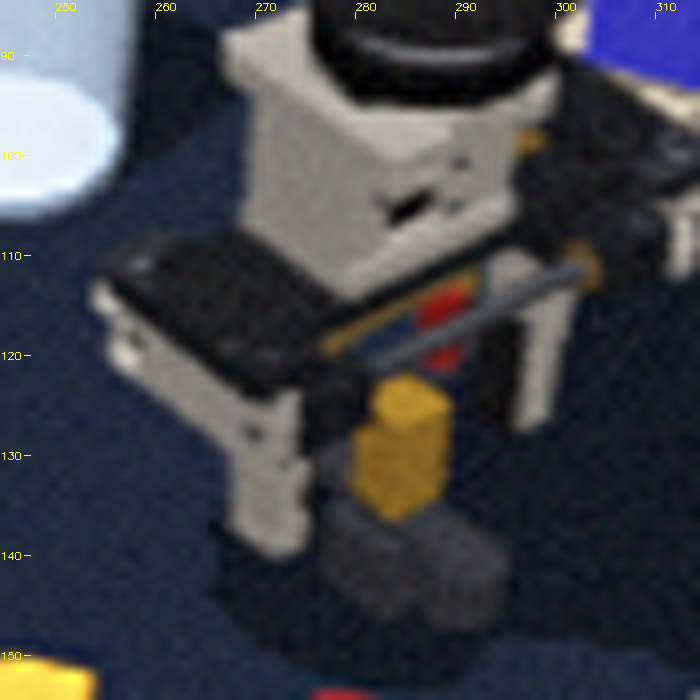

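Call:
{"op": "carry_out", "data": {
  "linear": [
    [0, 0, 0],
    [0, 0, 0],
    [0, 0, 0],
    [0, 0, 0],
    [0, 0, 0],
    [0, 0, 0],
    [0, 0, 0],
    [0, 0, 0]
  ],
  "twist": [0, 0, 0, 0, 0, 0, 0, 0],
  "fingers": -1
}}

```text
clock: 3.17
tool_pos: [0.6097, -0.2955, 0.2213]
orientation: [179.9, 0.0, -116.0]
force: [1.4, 0.9, -0.2]
opening: 0.0398
```

Run:
```python
from h import *
st()
```

```text
t 3.17 p [ 0.6097 -0.2955  0.2213] o [ 179.925     0.0436 -116.0134] F [ 1.4487  0.903  -0.1747] M [-0.0892  0.1986  0.0373] open 0.0398 j [ -9.4  29.6 -10.8  -0.1 -49.7  73.5]
```

Call:
{"op": "carry_out", "data": {
  "linear": [
    [0, 0, 0.1],
    [0, 0, 0.1],
    [0, 0, 0.1],
    [0, 0, 0.1],
    [0, 0, 0.1],
    [0, 0, 0.1]
  ],
  "twist": [0, 0, 0, 0, 0, 0]
}}

```text
clock: 3.67
tool_pos: [0.6095, -0.2955, 0.22]
orientation: [179.9, 0.0, -116.0]
force: [-1.1, -0.2, -2.3]
opening: 0.0217
```

Run:
```python
from h import *
st()
```

```text
t 3.67 p [ 0.6095 -0.2955  0.22  ] o [ 179.898     0.0398 -116.0232] F [-1.0876 -0.2366 -2.2549] M [-0.3157  0.1513  0.0262] open 0.0217 j [ -9.4  29.7 -10.9  -0.1 -49.6  73.5]
```

Call:
{"op": "carry_out", "data": {
  "linear": [
    [0, 0, -1],
    [0, 0, -3],
    [0, 0, -6],
    [0, 0, -10],
    [0, 0, -14],
    [0, 0, -18],
    [0, 0, -21],
    [0, 0, -22],
    [0, 0, -22]
  ],
  "twist": [0, 0, 0, 0, 0, 0, 0, 0, 0]
}}

```text
clock: 4.42
tool_pos: [0.6098, -0.2959, 0.4444]
orientation: [-179.7, 0.1, -116.0]
force: [0.4, -0.4, -3.5]
opening: 0.0216
```

Run:
```python
from h import *
st(); to(.5595,.1745,.44,-64)
```

```text
t 4.42 p [ 0.6098 -0.2959  0.4444] o [-179.7348    0.1215 -116.0104] F [ 0.3747 -0.4011 -3.4528] M [-0.0593  0.0509  0.0396] open 0.0216 j [ -9.5  19.6   4.5  -0.  -74.6  73.5]
lin [-40.07  25.16   0.41] tw -52.01043331519594
```

Call:
{"op": "carry_out", "data": {
  "linear": [
    [-1.5, 1, 0.4],
    [-4.5, 2.8, 0.4],
    [-8, 5, 0.4],
    [-11.5, 7.2, 0.4],
    [-15, 9.4, 0.4],
    [-18.5, 11.6, 0.4],
    [-22, 13.8, 0.4],
    [-25.5, 16, 0.4],
    [-29, 18.2, 0.4],
    [-32.5, 20.4, 0.4],
    [-35.5, 22.3, 0.4],
    [-38, 23.9, 0.4]
  ],
  "twist": [-2, -6, -10, -14, -19, -24, -29, -34, -39, -44, -48, -52]
}}

```text
clock: 5.42
tool_pos: [0.5605, 0.1528, 0.4378]
orientation: [-179.9, -0.1, -63.8]
force: [1.4, -0.9, -3.4]
opening: 0.0218
```

Run:
```python
from h import *
st(); to(.5595,.1745,.38,-64)
```

```text
t 5.42 p [0.5605 0.1528 0.4378] o [-179.9419   -0.1006  -63.7517] F [ 1.4073 -0.8834 -3.4253] M [-0.2152  0.0375  0.0101] open 0.0218 j [ 34.6  10.6  -8.7   0.1 -70.7  81.6]
lin [-2.   -0.87  5.78] tw 0.24833440778897398
```

Call:
{"op": "carry_out", "data": {
  "linear": [
    [-1, -0.4, 0.5],
    [-2, -0.9, 2],
    [-2, -0.9, 3.5],
    [-2, -0.9, 5],
    [-2, -0.9, 5.8],
    [-2, -0.9, 5.8],
    [-2, -0.9, 5.8],
    [-2, -0.9, 5.8]
  ],
  "twist": [0, 0, 0, 0, 0, 0, 0, 0]
}}

```text
clock: 6.08
tool_pos: [0.5601, 0.1744, 0.3802]
orientation: [-179.9, -0.1, -63.8]
force: [-0.6, -0.6, -2.7]
opening: 0.022
```

Run:
```python
from h import *
st()
for n in("side","top"): cv2.imwrite(f"pics/{n}3.png",ctrl.snapshot(n))
crop('pics/side3.png','pics/e1.png',195,160,75,90,8)
crop('pics/top3.png','pics/e2.png',160,145,90,90,7)
```

```text
t 6.08 p [0.5601 0.1744 0.3802] o [-179.9189   -0.1158  -63.7839] F [-0.6338 -0.5793 -2.7081] M [-0.143   0.0504 -0.0321] open 0.022 j [ 36.4  13.2 -13.    0.1 -63.7  79.7]
```

View pics/e1.png

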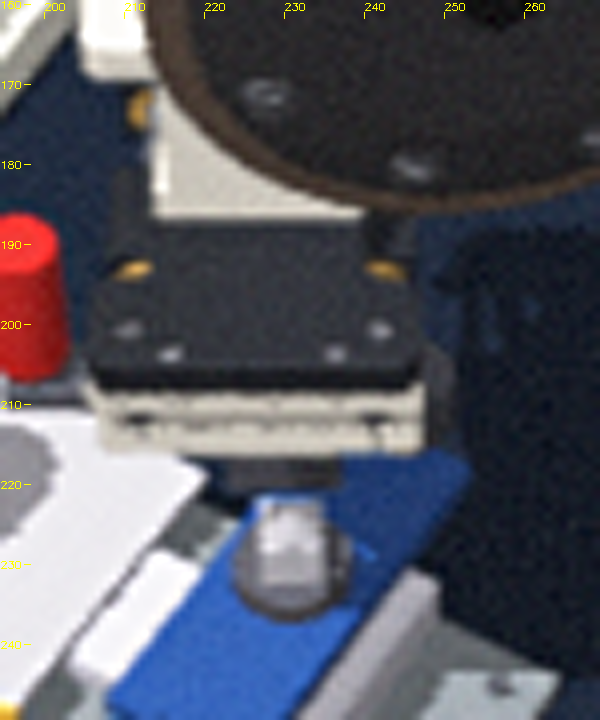

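View pics/e2.png

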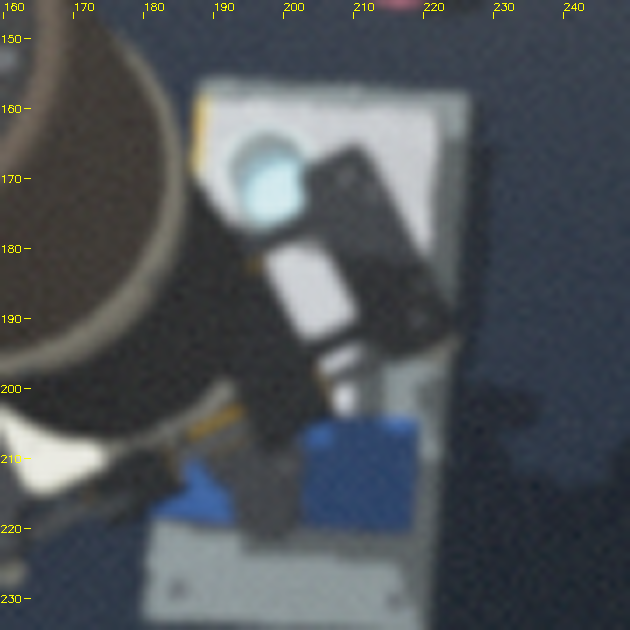

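Run:
```python
from h import *
np.set_printoptions(precision=4,suppress=True)
n=np.array([-.438,.899,0])
print('axis side', atz('side',230.4,231.8,.108)-.009*n)
for u,v in [(182.0,0)]: pass
o=ctrl.get_obs();c=o['tool_pos']; t=np.array([.899,.438,0])
for z in (.160,.188): print(z,[proj('side',np.array([c[0],c[1],z])+.016*n+s*.016*t).round(1) for s in(-1,1)])
for s in (-1,1): print('knob top',proj('side',np.array([c[0],c[1],.247])+.07*t))
print('grip side pred knob side')
crop('pics/side3.png','pics/e3.png',185,180,70,60,11)
```

```text
axis side [0.5604 0.1722 0.108 ]
0.16 [array([236.5, 221.4]), array([222.3, 221.4])]
0.188 [array([236.3, 213.6]), array([221.8, 213.6])]
knob top [195.6297 190.1843]
knob top [195.6297 190.1843]
grip side pred knob side
```

View pics/e3.png

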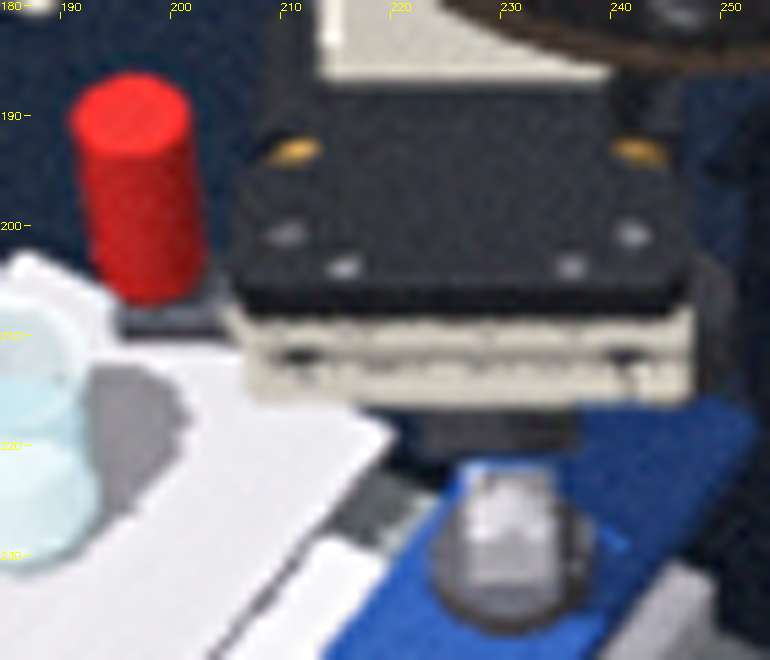

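Run:
```python
from h import *
np.set_printoptions(precision=4,suppress=True)
n=np.array([-.438,.899,0])
for v in (231.8,232.4): print('axis side', atz('side',230.2+.2,v+.8,.108)-.009*n)
st()
```

```text
axis side [0.5593 0.1743 0.108 ]
axis side [0.5585 0.1758 0.108 ]
t 6.18 p [0.5601 0.1745 0.3807] o [-179.8599   -0.0989  -63.7749] F [ 0.5294  0.1843 -2.7477] M [-0.1109  0.0702  0.0198] open 0.0223 j [ 36.4  13.2 -12.9   0.1 -63.7  79.7]
```

Call:
{"op": "carry_out", "data": {
  "linear": [
    [-0.1, 0, 0.8],
    [-0.1, 0, 1.6],
    [-0.1, 0, 2.2],
    [-0.1, 0, 2.5],
    [-0.1, 0, 2.7],
    [-0.1, 0, 2.7]
  ],
  "twist": [0, 0, 0, 0, 0, 0]
}}

```text
clock: 6.68
tool_pos: [0.5596, 0.1753, 0.3529]
orientation: [-179.9, -0.1, -63.8]
force: [0.4, 0.4, -3.3]
opening: 0.0218
```

Run:
```python
from h import *
st()
```

```text
t 6.68 p [0.5596 0.1753 0.3529] o [-179.9245   -0.1056  -63.7761] F [ 0.3942  0.4424 -3.3419] M [-0.1524  0.1716 -0.0478] open 0.0218 j [ 36.5  14.5 -15.1   0.1 -60.4  79.6]
```

Mouth ≈ 0.133 now, no contact. Small steps down.

Call:
{"op": "carry_out", "data": {
  "linear": [
    [0, 0, 0.15],
    [0, 0, 0.3],
    [0, 0, 0.4]
  ],
  "twist": [0, 0, 0]
}}

```text
clock: 6.93
tool_pos: [0.5596, 0.1753, 0.3489]
orientation: [-179.9, -0.1, -63.8]
force: [-0.4, -0.7, -3.2]
opening: 0.0216
```

Call:
{"op": "carry_out", "data": {
  "linear": [
    [0, 0, 0.1],
    [0, 0, 0.2],
    [0, 0, 0.2]
  ],
  "twist": [0, 0, 0]
}}

```text
clock: 7.18
tool_pos: [0.5596, 0.1753, 0.3467]
orientation: [-179.9, -0.1, -63.8]
force: [-0.4, -0.5, -2.4]
opening: 0.022
```

Call:
{"op": "carry_out", "data": {
  "linear": [
    [0, 0, 0.1],
    [0, 0, 0.2],
    [0, 0, 0.2]
  ],
  "twist": [0, 0, 0]
}}

```text
clock: 7.43
tool_pos: [0.5595, 0.1753, 0.3445]
orientation: [-179.9, -0.1, -63.8]
force: [1.0, -1.0, -2.7]
opening: 0.022
```

Call:
{"op": "carry_out", "data": {
  "linear": [
    [0, 0, 0.1],
    [0, 0, 0.2],
    [0, 0, 0.2]
  ],
  "twist": [0, 0, 0]
}}

```text
clock: 7.68
tool_pos: [0.5595, 0.1753, 0.3422]
orientation: [-180.0, -0.1, -63.8]
force: [-0.5, -0.3, -3.5]
opening: 0.0216
```

Call:
{"op": "carry_out", "data": {
  "linear": [
    [0, 0, 0.15],
    [0, 0, 0.3],
    [0, 0, 0.4],
    [0, 0, 0.4]
  ],
  "twist": [0, 0, 0, 0]
}}

```text
clock: 8.02
tool_pos: [0.5594, 0.1752, 0.3379]
orientation: [-180.0, -0.1, -63.8]
force: [-0.3, -1.1, -4.2]
opening: 0.0221
```

Call:
{"op": "carry_out", "data": {
  "linear": [
    [0, 0, 0.15],
    [0, 0, 0.3],
    [0, 0, 0.4],
    [0, 0, 0.4]
  ],
  "twist": [0, 0, 0, 0]
}}

```text
clock: 8.35
tool_pos: [0.5593, 0.1752, 0.3335]
orientation: [180.0, -0.1, -63.8]
force: [-0.3, -0.6, -2.5]
opening: 0.0217
```

Call:
{"op": "carry_out", "data": {
  "linear": [
    [0, 0, 0.1],
    [0, 0, 0.2],
    [0, 0, 0.3],
    [0, 0, 0.3]
  ],
  "twist": [0, 0, 0, 0]
}}

```text
clock: 8.68
tool_pos: [0.5592, 0.1751, 0.3303]
orientation: [180.0, -0.1, -63.8]
force: [0.3, -0.5, -2.3]
opening: 0.0216
```

Call:
{"op": "carry_out", "data": {
  "linear": [
    [0, 0, 0.1],
    [0, 0, 0.15],
    [0, 0, 0.15]
  ],
  "twist": [0, 0, 0]
}}

```text
clock: 8.93
tool_pos: [0.5592, 0.1751, 0.3286]
orientation: [179.9, -0.1, -63.8]
force: [-0.5, 0.3, -3.9]
opening: 0.0219
```

Call:
{"op": "carry_out", "data": {
  "linear": [
    [0, 0, 0.1],
    [0, 0, 0.1]
  ],
  "twist": [0, 0]
}}

```text
clock: 9.1
tool_pos: [0.5593, 0.1752, 0.328]
orientation: [180.0, -0.1, -63.8]
force: [0.1, 0.4, -0.1]
opening: 0.022
```

Call:
{"op": "carry_out", "data": {
  "linear": [
    [0, 0, 0.1],
    [0, 0, 0.1]
  ],
  "twist": [0, 0]
}}

```text
clock: 9.27
tool_pos: [0.5593, 0.1751, 0.3279]
orientation: [-180.0, -0.1, -63.8]
force: [-2.4, -0.4, 4.8]
opening: 0.022
```

Call:
{"op": "carry_out", "data": {
  "linear": [
    [0, 0, -0.05],
    [0, 0, -0.05],
    [0, 0, -0.05],
    [0, 0, -0.05],
    [0, 0, -0.05]
  ],
  "twist": [0, 3, 6, 9, 12]
}}

```text
clock: 9.68
tool_pos: [0.5596, 0.175, 0.3284]
orientation: [-179.9, -0.1, -75.9]
force: [0.9, -2.2, -1.7]
opening: 0.022
```

Run:
```python
from h import *
st()
```

```text
t 9.68 p [0.5596 0.175  0.3284] o [-179.9318   -0.1423  -75.8924] F [ 0.9242 -2.2136 -1.7316] M [-0.8204 -0.4705  0.1489] open 0.022 j [ 36.5  15.7 -16.9   0.2 -57.4  67.5]
```

Call:
{"op": "carry_out", "data": {
  "linear": [
    [0, 0, 0],
    [0, 0, 0],
    [0, 0, 0],
    [0, 0, 0],
    [0, 0, 0],
    [0, 0, 0]
  ],
  "twist": [3, 6, 9, 12, 15, 18]
}}

```text
clock: 10.18
tool_pos: [0.5597, 0.1746, 0.3284]
orientation: [-179.9, -0.2, -94.0]
force: [0.6, -2.5, -1.4]
opening: 0.0223
```

Run:
```python
from h import *
st()
cv2.imwrite(f"pics/side4.png",ctrl.snapshot('side'))
st()
crop('pics/side4.png','pics/f1.png',150,180,100,90,7)
```

```text
t 10.18 p [0.5597 0.1746 0.3284] o [-179.8832   -0.1706  -94.0213] F [ 0.637  -2.4791 -1.3934] M [-1.2021 -0.1986  0.2122] open 0.0223 j [ 36.5  15.7 -16.9   0.2 -57.4  49.4]
t 10.23 p [0.5597 0.1746 0.3284] o [-179.8849   -0.1704  -94.2385] F [ 0.8686 -2.3701 -1.6397] M [-1.2187 -0.2093  0.0775] open 0.0218 j [ 36.5  15.7 -16.9   0.2 -57.4  49.1]
```

View pics/f1.png

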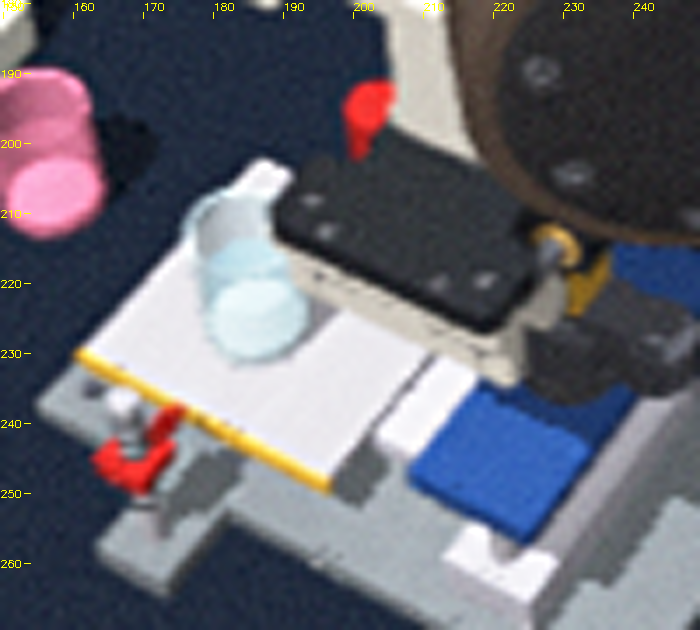

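Call:
{"op": "carry_out", "data": {
  "linear": [
    [0, 0, 0],
    [0, 0, 0],
    [0, 0, 0],
    [0, 0, 0]
  ],
  "twist": [-1, -2, -2, -2],
  "fingers": -0.43
}}

```text
clock: 10.57
tool_pos: [0.5598, 0.1748, 0.3286]
orientation: [-179.9, -0.1, -92.2]
force: [0.3, 0.0, 0.3]
opening: 0.0248
```

Run:
```python
from h import *
st()
```

```text
t 10.57 p [0.5598 0.1748 0.3286] o [-179.8646   -0.1469  -92.1728] F [0.277  0.0312 0.265 ] M [-0.0382  0.1512  0.001 ] open 0.0248 j [ 36.5  15.7 -16.9   0.2 -57.4  51.2]
```

Call:
{"op": "carry_out", "data": {
  "linear": [
    [0, 0, 0],
    [0, 0, 0],
    [0, 0, 0],
    [0, 0, 0],
    [0, 0, 0],
    [0, 0, 0],
    [0, 0, 0],
    [0, 0, 0],
    [0, 0, 0]
  ],
  "twist": [3, 6, 9, 12, 15, 18, 21, 24, 27]
}}

```text
clock: 11.32
tool_pos: [0.5602, 0.1742, 0.329]
orientation: [-179.7, -0.1, -119.3]
force: [2.5, -4.0, 0.5]
opening: 0.0252
```

Run:
```python
from h import *
st()
```

```text
t 11.32 p [0.5602 0.1742 0.329 ] o [-179.7383   -0.1134 -119.262 ] F [ 2.4871 -3.9685  0.4882] M [-1.9415 -0.6962  0.1459] open 0.0252 j [ 36.5  15.7 -16.9   0.3 -57.4  24.1]
```

Run:
```python
from h import *
for n in("side","top"): cv2.imwrite(f"pics/{n}5.png",ctrl.snapshot(n))
crop('pics/side5.png','pics/g1.png',180,160,90,90,7)
crop('pics/top5.png','pics/g2.png',150,145,100,90,7)
```

```text
(no output)
```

View pics/g1.png

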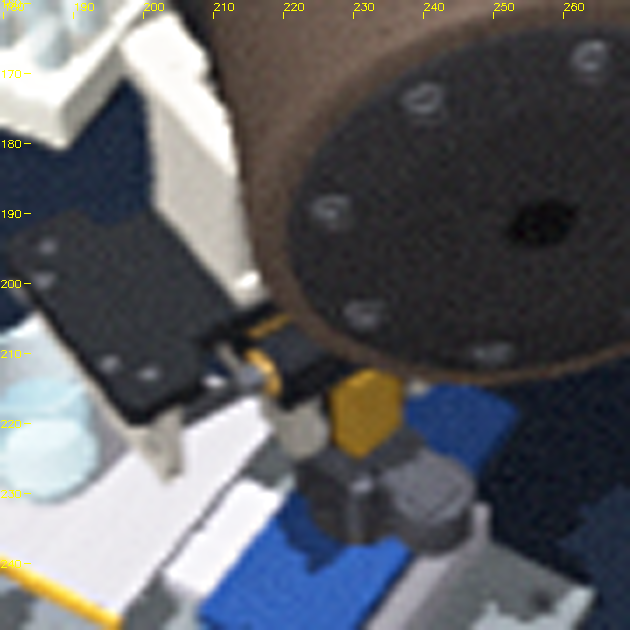

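View pics/g2.png

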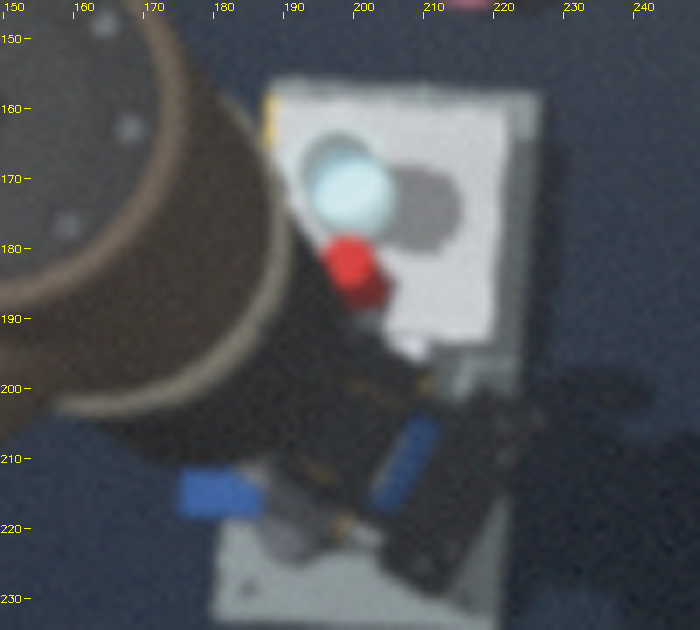

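Run:
```python
from h import *
np.set_printoptions(precision=4,suppress=True)
k=atz('top',198.0,181.8,.195); print(k, np.degrees(np.arctan2(k[1]-.1748,k[0]-.5598)), np.hypot(k[1]-.1748,k[0]-.5598))
k=atz('side',200.5,192.5,.195); print(k, np.degrees(np.arctan2(k[1]-.1748,k[0]-.5598)), np.hypot(k[1]-.1748,k[0]-.5598))
print(tri((198,171.8),(184.5,228)))
st()
```

```text
[0.6235 0.1554 0.195 ] -16.95488005047236 0.06662252930508135
[0.6379 0.1676 0.195 ] -5.264866598377797 0.07840198218394394
(array([0.6943, 0.1805, 0.0437]), np.float64(0.0038443571204012992))
t 11.42 p [0.5602 0.1742 0.329 ] o [-179.7465   -0.1072 -119.2438] F [ 0.8283 -4.4112  1.7029] M [-1.6121 -0.5122  0.0398] open 0.025 j [ 36.5  15.7 -16.9   0.3 -57.4  24.1]
```

Call:
{"op": "carry_out", "data": {
  "linear": [
    [0, 0, 0],
    [0.07, -0.08, 0],
    [0.07, -0.08, 0]
  ],
  "twist": [-2, -3, -3],
  "fingers": -0.39
}}

```text
clock: 11.67
tool_pos: [0.5605, 0.1732, 0.3291]
orientation: [-179.8, -0.1, -116.2]
force: [-0.9, 1.0, -0.1]
opening: 0.0266
```

Run:
```python
from h import *
st()
```

```text
t 11.67 p [0.5605 0.1732 0.3291] o [-179.7554   -0.097  -116.1666] F [-0.8929  0.9555 -0.0534] M [-0.0177  0.1366 -0.0026] open 0.0266 j [ 36.4  15.7 -16.9   0.3 -57.4  27.3]
```

Call:
{"op": "carry_out", "data": {
  "linear": [
    [0, 0, 0],
    [0, 0, 0],
    [0, 0, 0],
    [0, 0, 0],
    [0, 0, 0],
    [0, 0, 0],
    [0, 0, 0],
    [0, 0, 0]
  ],
  "twist": [4, 8, 12, 15, 18, 21, 24, 27]
}}

```text
clock: 12.33
tool_pos: [0.5604, 0.1725, 0.3292]
orientation: [-179.7, -0.1, -143.3]
force: [-0.6, -5.0, 2.2]
opening: 0.0268
```

Run:
```python
from h import *
st()
```

```text
t 12.33 p [0.5604 0.1725 0.3292] o [-179.6814   -0.0692 -143.3222] F [-0.5927 -4.9529  2.1659] M [-1.9344  0.297   0.1641] open 0.0268 j [ 36.3  15.7 -16.9   0.4 -57.5   0.2]
```

Call:
{"op": "carry_out", "data": {
  "linear": [
    [0, 0, 0],
    [0, 0.1, 0],
    [0, 0.27, 0],
    [0, 0.27, 0]
  ],
  "twist": [-3, -5, -5, -5]
}}

```text
clock: 12.67
tool_pos: [0.5585, 0.1747, 0.3291]
orientation: [-179.7, -0.1, -138.4]
force: [-0.8, -1.4, 0.6]
opening: 0.0266
```

Run:
```python
from h import *
st(); to(.5588,.1747,.3292)
```

```text
t 12.67 p [0.5585 0.1747 0.3291] o [-179.693    -0.1327 -138.3926] F [-0.7844 -1.4313  0.5746] M [-0.5418  0.3293 -0.0557] open 0.0266 j [ 36.6  15.6 -17.1   0.4 -57.4   4.8]
lin [-0.02 -0.02 -0.01] tw None
```

Call:
{"op": "carry_out", "data": {
  "linear": [
    [-0.02, -0.02, 0],
    [-0.02, -0.02, 0],
    [-0.02, -0.02, 0],
    [-0.02, -0.02, 0],
    [-0.02, -0.02, 0],
    [-0.02, -0.02, 0],
    [-0.02, -0.02, 0],
    [-0.02, -0.02, 0]
  ],
  "twist": [3, 6, 9, 12, 15, 18, 21, 24]
}}

```text
clock: 13.33
tool_pos: [0.5585, 0.1744, 0.3291]
orientation: [-179.6, -0.1, -162.6]
force: [-1.5, -2.8, 1.2]
opening: 0.0264
```

Run:
```python
from h import *
st(); to(.5588,.1747,.3292)
```

```text
t 13.33 p [0.5585 0.1744 0.3291] o [-179.6366   -0.0619 -162.6105] F [-1.5472 -2.7568  1.1603] M [-0.9489  0.7411  0.1512] open 0.0264 j [ 36.6  15.6 -17.    0.4 -57.5 -19.4]
lin [-0.04  0.02 -0.01] tw None
```

Run:
```python
import numpy as np
D=[(-75.9,-.4,1.0),(-94,-.3,.6),(-119.3,.2,.2),(-143.3,.4,-1.5),(-162.6,-1.5,.4)]
A=[];b=[]
for y,u,v in D:
    c,s=np.cos(np.radians(y)),np.sin(np.radians(y)); A.append([c,s,1]);b.append(c*u+s*v)
A=np.array(A)
for M in (A[:,:2],A): r=np.linalg.lstsq(M,b,rcond=None)[0]; print(r, M@r-b)
```

```text
[-1.41978607  0.81683496] [-0.07078855 -0.13819443  0.25477207  0.07446132 -0.20119402]
[-0.85446139  1.83179879  1.00882299] [ 0.09137101 -0.18129793  0.10181631  0.02345284 -0.03534223]
```

Call:
{"op": "carry_out", "data": {
  "linear": [
    [0, 0, 0],
    [0, 0, 0],
    [0, 0, 0],
    [0, 0, 0],
    [0, 0, 0],
    [0, 0, 0]
  ],
  "twist": [3, 6, 9, 12, 15, 18]
}}

```text
clock: 13.83
tool_pos: [0.5582, 0.1743, 0.3291]
orientation: [-179.6, 0.0, 179.2]
force: [-1.0, -2.2, 1.6]
opening: 0.0266
```

Run:
```python
from h import *
st(); to(.5588,.1747,.3292)
```

```text
t 13.83 p [0.5582 0.1743 0.3291] o [-179.6028    0.0174  179.1796] F [-0.9626 -2.2474  1.5885] M [-0.5907  0.6407  0.1251] open 0.0266 j [ 36.6  15.6 -17.1   0.4 -57.6 -37.6]
lin [-0.06  0.04 -0.01] tw None
```

Run:
```python
import numpy as np
from scipy.spatial.transform import Rotation as Ro
D=[(.5596,.1750,-179.93,-.142,-75.9),(.5597,.1746,-179.88,-.17,-94),(.5602,.1742,-179.738,-.113,-119.3),(.5604,.1725,-179.68,-.07,-143.3),(.5585,.1744,-179.637,-.062,-162.6),(.5582,.1743,-179.603,.017,179.2)]
A=[];b=[]
for x,y,r,p,w in D:
    R=Ro.from_euler('xyz',[r,p,w],degrees=True).as_matrix()
    g=np.array([x,y,0])+.1593*R[:,2]; g=g[:2]*1e3-[560,174]
    print(np.round(g,2)); A.append([R[0,0],R[1,0],1]);b.append(R[:2,0]@g)
A=np.array(A)
for M in (A[:,:2],A): r=np.linalg.lstsq(M,b,rcond=None)[0]; print(r, M@r-b)
```

```text
[-0.12  0.66]
[-0.    0.11]
[ 0.68 -0.43]
[ 0.78 -2.33]
[-1.36 -0.61]
[-1.77 -0.8 ]
[-1.54672064  0.44668403] [-0.13751551 -0.23274052  0.32551675  0.20282714 -0.14175332 -0.2039425 ]
[-0.86606216  1.31657915  0.91935554] [ 0.1039738  -0.22863739  0.15316329  0.05657688 -0.13204315  0.04696656]
```

Call:
{"op": "carry_out", "data": {
  "linear": [
    [0, 0, -0.05],
    [-0.04, 0.1, -0.05],
    [-0.04, 0.1, -0.05],
    [-0.04, 0.1, -0.05],
    [-0.04, 0.1, -0.05],
    [-0.04, 0.1, -0.05],
    [-0.04, 0.1, -0.05],
    [-0.04, 0.1, -0.05],
    [-0.04, 0.1, -0.05]
  ],
  "twist": [-5, -5, 0, 3, 6, 9, 12, 15, 18]
}}

```text
clock: 14.58
tool_pos: [0.5584, 0.1754, 0.3295]
orientation: [-179.6, 0.1, 160.9]
force: [-0.5, -1.2, 1.9]
opening: 0.0269
```

```bash
cat >> h.py <<'E'
def g():
    o=st(); R=Ro.from_euler('xyz',o['orientation'],degrees=True).as_matrix()
    print('grasp',(o['tool_pos']+R[:,2]*.1593).round(4),'Ftool',(R.T@o['force']).round(1))
E
python3 - <<'E'
from h import *
g()
E
```

```text
t 14.58 p [0.5584 0.1754 0.3295] o [-179.5999    0.1145  160.8882] F [-0.5039 -1.2075  1.8748] M [-0.3472  0.6097  0.2061] open 0.0269 j [ 36.7  15.6 -16.9   0.4 -57.7 -56. ]
grasp [0.5584 0.1742 0.1702] Ftool [ 0.1 -1.3 -1.9]
```

Call:
{"op": "carry_out", "data": {
  "linear": [
    [0, 0, 0],
    [0, 0, 0],
    [0, 0, 0],
    [0, 0, 0],
    [0, 0, 0],
    [0, 0, 0],
    [0, 0, 0],
    [0, 0, 0],
    [0, 0, 0],
    [0, 0, 0]
  ],
  "twist": [4, 8, 12, 16, 20, 24, 28, 32, 36, 40]
}}

```text
clock: 15.42
tool_pos: [0.5583, 0.1754, 0.3295]
orientation: [-179.7, 0.4, 120.5]
force: [-0.1, -0.9, 1.6]
opening: 0.0265
```

Run:
```python
from h import *
g()
```

```text
t 15.42 p [0.5583 0.1754 0.3295] o [-179.7456    0.354   120.5475] F [-0.1399 -0.9419  1.6213] M [-0.5481  0.2211  0.1261] open 0.0265 j [ 36.7  15.6 -16.9   0.4 -57.7 -96.3]
grasp [0.5582 0.1742 0.1702] Ftool [-0.8 -0.6 -1.6]
```

Call:
{"op": "carry_out", "data": {
  "linear": [
    [0, 0, 0],
    [0, 0, 0],
    [0, 0, 0],
    [0, 0, 0],
    [0, 0, 0],
    [0, 0, 0],
    [0, 0, 0],
    [0, 0, 0],
    [0, 0, 0],
    [0, 0, 0],
    [0, 0, 0],
    [0, 0, 0]
  ],
  "twist": [4, 9, 14, 19, 24, 29, 34, 39, 44, 49, 54, 59]
}}

```text
clock: 16.42
tool_pos: [0.5583, 0.1754, 0.3295]
orientation: [179.8, 0.4, 61.2]
force: [-1.1, -1.6, -0.1]
opening: 0.0269
```

Run:
```python
from h import *
g()
cv2.imwrite("pics/side6.png",ctrl.snapshot('side'))
crop('pics/side6.png','pics/i1.png',150,180,110,90,7)
```

```text
t 16.42 p [0.5583 0.1754 0.3295] o [179.8308   0.4308  61.1558] F [-1.1191 -1.6129 -0.1042] M [-0.6256  0.2686  0.1145] open 0.0269 j [  36.7   15.7  -17.     0.4  -57.7 -155.8]
grasp [0.5581 0.1741 0.1702] Ftool [-2.  -0.2  0.1]
```

View pics/i1.png

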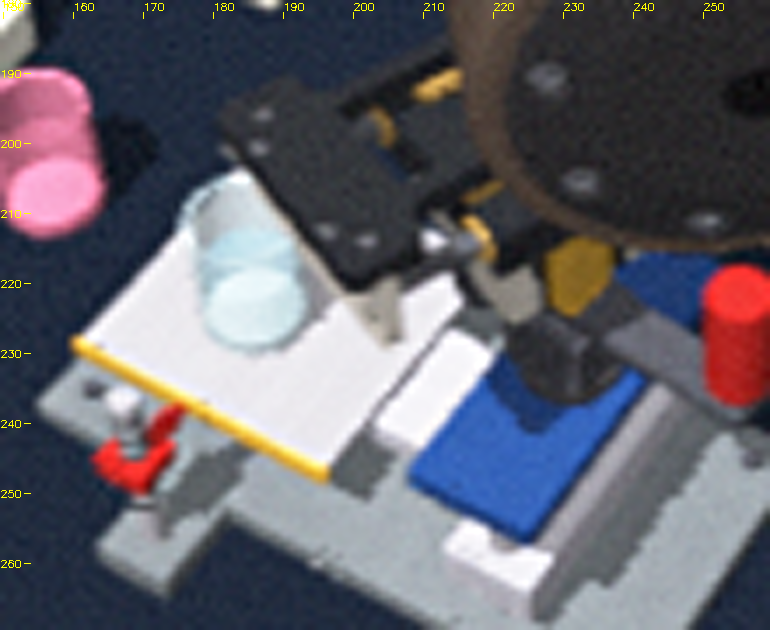

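Call:
{"op": "carry_out", "data": {
  "linear": [
    [0, 0, 0],
    [0, 0, 0],
    [0, 0, -0.5],
    [0, 0, -1.5],
    [0, 0, -3],
    [0, 0, -5],
    [0, 0, -6],
    [0, 0, -6.5],
    [0, 0, -6.5],
    [0, 0, -6.5],
    [0, 0, -6.5],
    [0, 0, -6.5]
  ],
  "twist": [-4, -8, -8, -8, -8, -8, -8, -11, -17, -24, -31, -38]
}}

```text
clock: 17.47
tool_pos: [0.5583, 0.176, 0.3952]
orientation: [-179.9, 0.4, 99.1]
force: [-0.1, -0.2, -0.3]
opening: 0.0269
```

Run:
```python
from h import *
g()
cv2.imwrite("pics/side7.png",ctrl.snapshot('side'));cv2.imwrite("pics/top7.png",ctrl.snapshot('top'))
crop('pics/side7.png','pics/i2.png',150,180,110,90,7)
crop('pics/top7.png','pics/i3.png',150,145,100,90,7)
```

```text
t 17.47 p [0.5583 0.176  0.3952] o [-179.9246    0.4038   99.0548] F [-0.1066 -0.1634 -0.2901] M [-0.0332  0.0261  0.0103] open 0.0269 j [  36.7   12.6  -11.9    0.4  -65.8 -117.8]
grasp [0.5583 0.1749 0.2359] Ftool [-0.1 -0.1  0.3]
```

View pics/i2.png

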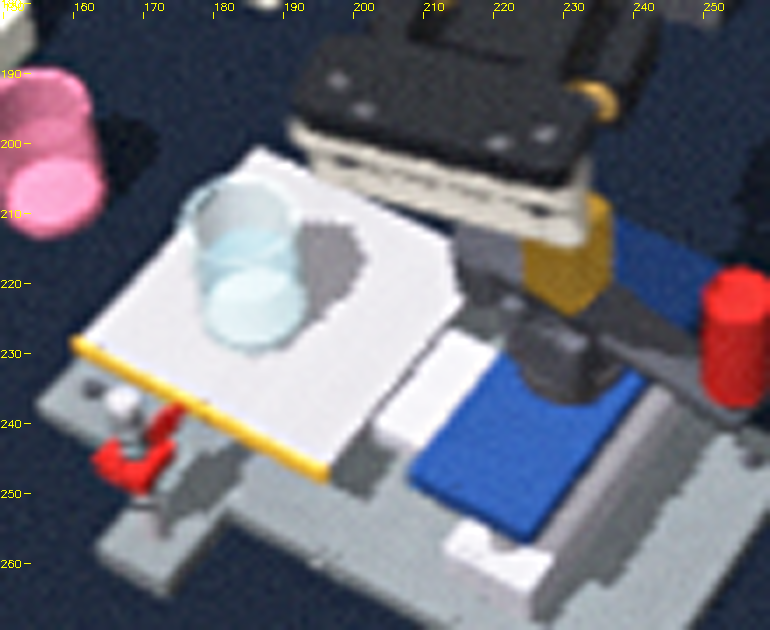

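View pics/i3.png

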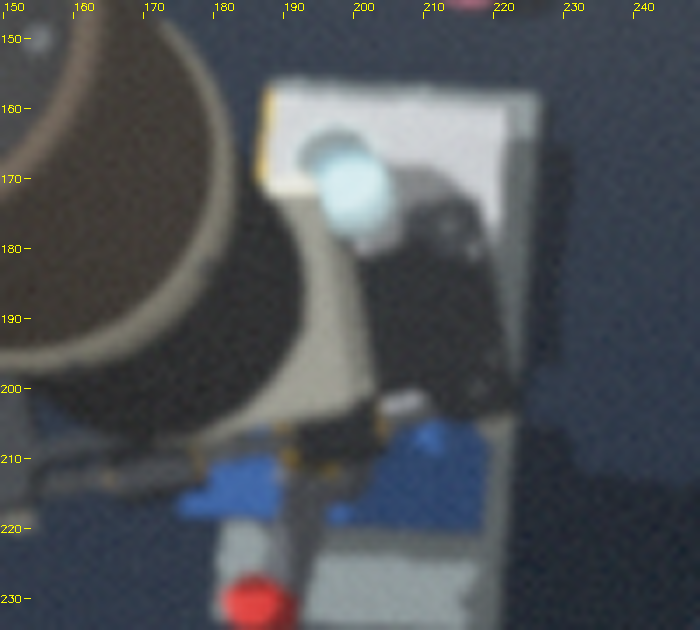

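Run:
```python
from h import *
crop('pics/side0.png','pics/k1.png',152,222,50,35,15)
crop('pics/side7.png','pics/k2.png',152,222,50,35,15)
crop('pics/top0.png','pics/k3.png',165,150,35,45,13)
```

```text
(no output)
```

View pics/k1.png

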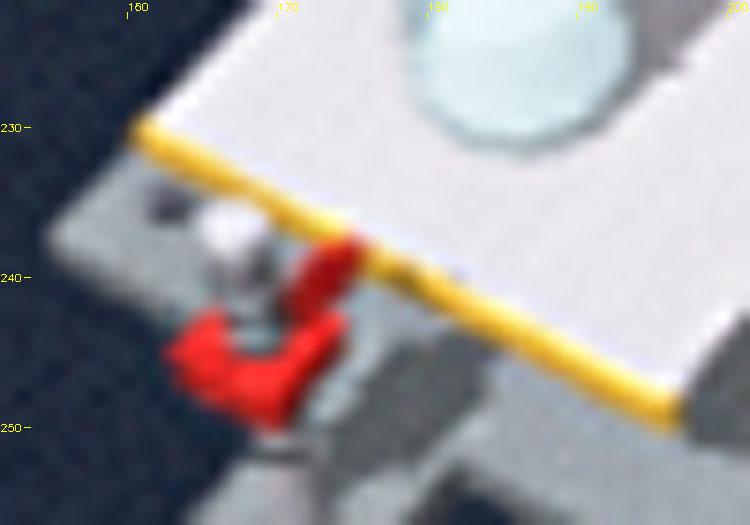

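View pics/k2.png

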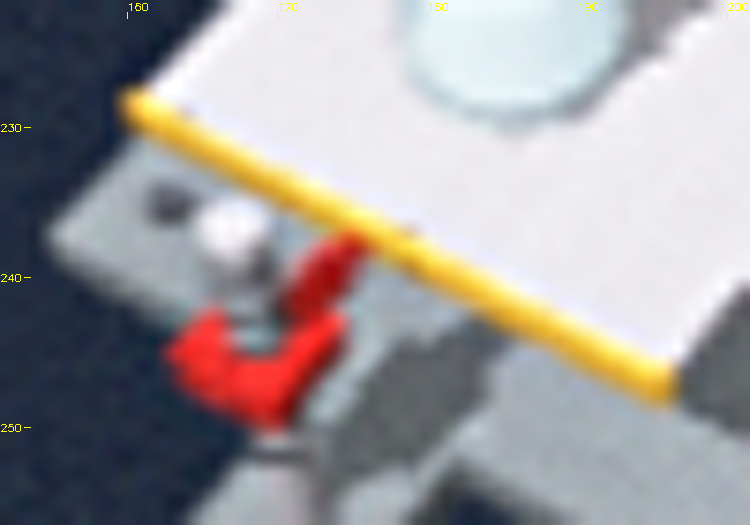

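View pics/k3.png

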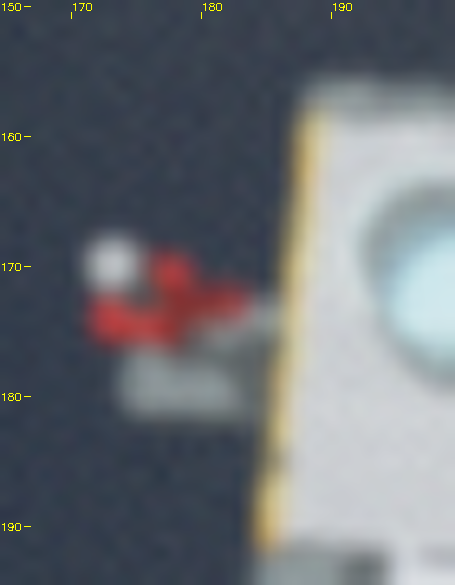

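```bash
cat > fit.py <<'E'
from h import *
from scipy.optimize import least_squares
from scipy.ndimage import map_coordinates
AX=np.array([.5585,.1743])
def W(yaw,x,y,z):
    c,s=np.cos(np.radians(yaw)),np.sin(np.radians(yaw)); return np.array([AX[0]+c*x-s*y,AX[1]+s*x+c*y,z])
def edgeoff(img,p,nrm,rng=4):
    # subpixel position along nrm of strongest gradient
    t=np.arange(-rng,rng+.01,.1); q=p[:,None]+nrm[:,None]*t
    v=map_coordinates(img,[q[1],q[0]],order=1); v=cv2.GaussianBlur(v[None],(0,0),4)[0]
    gr=np.abs(np.gradient(v)); i=gr.argmax(); w=gr*(abs(t-t[i])<1.2)
    return (w*t).sum()/w.sum(), gr[i]
def fit(cam_,fn,z,skip=()):
    img=cv2.imread(fn)[:,:,0].astype(float)  # blue: white bright, yellow dark
    E={'far':((75,-55),(175,-55)),'x180':((180,-50),(180,45)),'x70':((70,-50),(70,45))}
    P=[]
    for k,(a,b) in E.items():
        if k in skip: continue
        for s in np.linspace(.03,.97,25): P.append((k,np.array(a)*(1-s)+np.array(b)*s,np.array(b)-np.array(a)))
    yaw,du,dv=-4.8,0,0
    for it in range(4):
        obs=[]
        for k,m,d in P:
            d=d/np.linalg.norm(d)
            p=proj(cam_,W(yaw,*m/1e3,z)); p2=proj(cam_,W(yaw,*(m+d)/1e3,z)); tt=(p2-p)/np.linalg.norm(p2-p); n=np.array([-tt[1],tt[0]])
            o,g=edgeoff(img,p+[du,dv],n,4 if it==0 else 2); obs.append((k,m,p+[du,dv]+n*o,n,g))
        G=[o for o in obs if o[4]>4]
        f=lambda q:[ (o[2]-proj(cam_,W(q[0],*o[1]/1e3,z))-q[1:])@o[3] for o in G]
        r=least_squares(f,[yaw,du,dv],loss='soft_l1',f_scale=.2); yaw,du,dv=r.x
    res=np.array(f(r.x))
    for k in E: 
        kk=[i for i,o in enumerate(G) if o[0]==k]
        if kk: print(k,len(kk),'med res',np.median(res[kk]).round(2),'mad',np.median(abs(res[kk])).round(2))
    print(fn,z,'yaw',yaw.round(2),'du,dv',du.round(2),dv.round(2))
    return yaw,du,dv
E
python3 - <<'E'
from fit import *
y,du,dv=fit('side','pics/side0.png',.045)
y2,du2,dv2=fit('top','pics/top0.png',.045)
for c,yy,a,b in(('side',y,du,dv),('top',y2,du2,dv2)):
    print(c,[ (proj(c,W(yy,x,.055,.045))+[a,b]).round(2) for x in(.07,.125,.18)])
E
```

```text
Traceback (most recent call last):
  File "fit.py", line 29, in fit
    r=least_squares(f,[yaw,du,dv],loss='soft_l1',f_scale=.2); yaw,du,dv=r.x
  File "fit.py", line 28, in <lambda>
    f=lambda q:[ (o[2]-proj(cam_,W(q[0],*o[1]/1e3,z))-q[1:])@o[3] for o in G]
                       ~~~~^^^^^^^^^^^^^^^^^^^^^^^^^^
  File "h.py", line 18, in proj
    p,f,R=cam(n); c=R.T@(np.array(X)-p['eye']); return np.array([p['cx']+f*c[0]/c[2],p['cy']+f*c[1]/c[2]])
          ~~~^^^
  File "h.py", line 5, in cam
    p=ctrl.camera_params(n); f=192/np.tan(np.radians(p['fovy']/2))
ValueError: time passes only in moves, steps and waits
```

```bash
sed -i 's/^def cam(n):/import functools\n@functools.lru_cache(None)\ndef cam(n):/' h.py
cat > m1.py <<'E'
from fit import *
y,du,dv=fit('side','pics/side0.png',.045)
y2,du2,dv2=fit('top','pics/top0.png',.045)
for c,yy,a,b in(('side',y,du,dv),('top',y2,du2,dv2)):
    print(c,[ (proj(c,W(yy,x,.055,.045))+[a,b]).round(2) for x in(.07,.125,.18)])
E
python3 m1.py
```

```text
far 25 med res -0.02 mad 0.07
x180 23 med res 0.17 mad 0.17
x70 25 med res -0.31 mad 0.31
pics/side0.png 0.045 yaw -4.64 du,dv 0.33 -0.38
far 12 med res 0.0 mad 0.09
x70 5 med res -0.02 mad 0.17
pics/top0.png 0.045 yaw -5.09 du,dv 0.65 0.41
side [array([196.  , 248.32]), array([178.19, 239.01]), array([161.03, 230.03])]
top [array([185.25, 191.42]), array([187.12, 174.85]), array([188.95, 158.62])]
```

```bash
cat > m2.py <<'E'
from fit import *
y,du,dv=-4.8,.33,-.38
for h in (.057,.059,.061,.063,.065):
    print(h,[(proj('side',W(y,x,.062,h))+[du,dv]).round(2) for x in(.120,.125,.130)],(proj('top',W(y,.125,.062,h))+[.6,.4]).round(2), 'mark',(proj('side',W(y,.125,.055,h))+[du,dv]).round(2))
E
python3 m2.py
python3 - <<'E'
import sys; sys.path.insert(0,'.')
import os; os.chdir('.')
from h import *
crop('pics/side7.png','pics/k4.png',165,230,20,20,30)
crop('pics/top7.png','pics/k5.png',172,160,25,25,24)
crop('pics/top0.png','pics/k6.png',172,160,25,25,24)
E
```

```text
0.057 [array([177.52, 238.91]), array([175.92, 238.07]), array([174.32, 237.23])] [183.95 173.77] mark [177.64 236.1 ]
0.059 [array([177.42, 238.44]), array([175.82, 237.6 ]), array([174.22, 236.76])] [183.83 173.6 ] mark [177.54 235.63]
0.061 [array([177.33, 237.97]), array([175.72, 237.13]), array([174.11, 236.28])] [183.7  173.43] mark [177.45 235.15]
0.063 [array([177.23, 237.5 ]), array([175.61, 236.66]), array([174.01, 235.81])] [183.57 173.26] mark [177.35 234.68]
0.065 [array([177.13, 237.03]), array([175.51, 236.18]), array([173.9 , 235.34])] [183.44 173.09] mark [177.25 234.21]
```

View pics/k4.png

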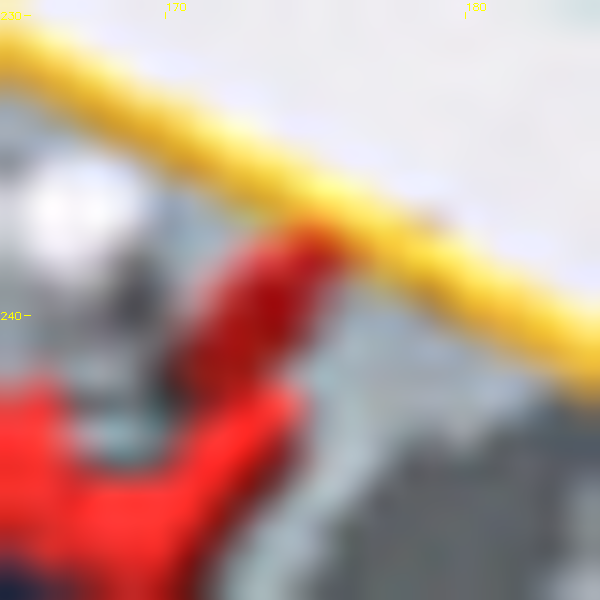

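View pics/k6.png

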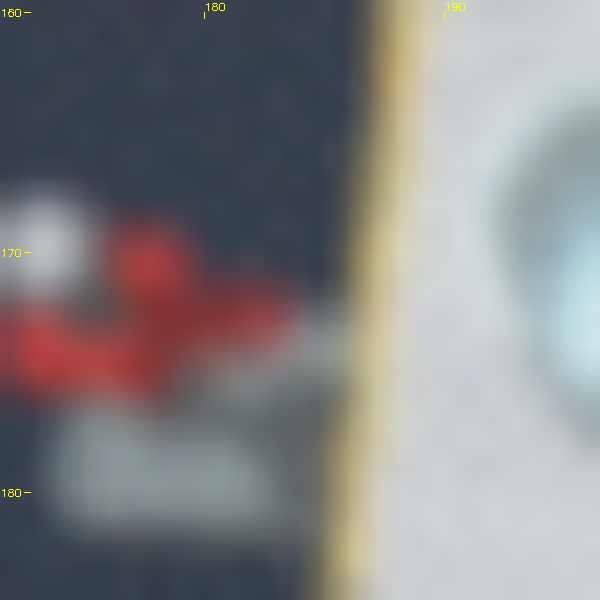

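```bash
cat > m3.py <<'E'
from fit import *
import sys
def edgeline(fn):
    img=cv2.imread(fn)[:,:,0].astype(float)
    us=np.r_[np.arange(164,168.1,.5),np.arange(177,194,.5)]; vs=[]
    for u in us:
        v0=239.0+(u-178.2)*.523-1.5
        t=np.arange(-5,5,.05); a=map_coordinates(img,[v0+t,np.full_like(t,u)],order=1)
        a=cv2.GaussianBlur(a[None],(0,0),6)[0]; gr=-np.gradient(a)  # drop going down
        i=gr.argmax(); w=np.clip(gr,0,None)*(abs(t-t[i])<1); vs.append(v0+(w*t).sum()/w.sum())
    p=np.polyfit(us-175.3,vs,1); r=np.array(vs)-np.polyval(p,us-175.3)
    ok=abs(r)<.4; p=np.polyfit(us[ok]-175.3,np.array(vs)[ok],1)
    return p,ok.sum(),r[ok].std()
y,du,dv=-4.8,.33,-.38
def model(z):
    a=proj('side',W(y,.07,.055,z));b=proj('side',W(y,.18,.055,z)); s=(b-a)[1]/(b-a)[0]; return a[1]+dv+s*(175.3-a[0]-du)
p0,*_=edgeline('pics/side0.png'); off=p0[1]-model(.045)
print('side0',p0,'model',model(.045),'off',off)
for fn in sys.argv[1:]:
    p,n,s=edgeline(fn); 
    from scipy.optimize import brentq
    print(fn,p,n,s.round(2),'z',brentq(lambda z:model(z)+off-p[1],.03,.09))
for h in(.059,.061,.063): print(h,'edge v at 175.3 when level',model(h)+off)
E
python3 m3.py pics/side4.png pics/side6.png pics/side7.png
```

```text
side0 [  0.53144956 237.13988332] model 237.35087068173186 off -0.21098736396834283
pics/side4.png [  0.52858964 236.85667499] 43 0.14 z 0.0463808919492853
pics/side6.png [  0.52694268 235.68892791] 42 0.13 z 0.05204330507709888
pics/side7.png [  0.52620687 235.6043428 ] 41 0.14 z 0.05245150777642206
0.059 edge v at 175.3 when level 234.23993605000175
0.061 edge v at 175.3 when level 233.82040371284046
0.063 edge v at 175.3 when level 233.39953906531838
```

Run:
```python
from h import *
im=np.mean([cv2.imread(f'pics/side{k}.png').astype(float) for k in (0,)],0)
r=im[:,:,2]-im[:,:,1]
print('side0 R-G; cols 168..179'); 
for v in range(233,246): print(v,r[v,168:180].astype(int))
im=cv2.imread('pics/side7.png').astype(float); r=im[:,:,2]-im[:,:,1]
print('side7')
for v in range(233,246): print(v,r[v,168:180].astype(int))
im=cv2.imread('pics/top0.png').astype(float); r=im[:,:,2]-im[:,:,1]
print('top0 cols 172..187')
for v in range(166,178): print(v,r[v,172:188].astype(int))
```

```text
side0 R-G; cols 168..179
233 [10  0  1  0  1  2  2  2  1  2  2  2]
234 [42 24  8  1 -1  1  0  1  1  2  2  2]
235 [20 41 41 17  5  0  0  0  1  1  2  2]
236 [-1 14 49 49 31 10  2  0 -3 -1  1  2]
237 [ 2  3 10 29 46 46 47 57 15 -2 -1  0]
238 [  4   0  -9  -3  43 124 145 126  76  22   1  -2]
239 [  3  -1  -5  27  96 131 139 114  67  47  43  25]
240 [  5  -1   9  51 119 134 120  67  35  33  40  40]
241 [  3   2  23  81 131 128  92  19 -10   1  14  28]
242 [ -5  -5  18  86 130 114  55 -12 -16 -14  -5  -5]
243 [ -5  -6   1  64 142 181 157  18 -11 -10  -7 -10]
244 [-10 -16   0 126 203 197 104   7 -14 -10 -10  -7]
245 [ 37  17  80 183 196 133  55   5 -11  -7  -7  -7]
side7
233 [52 35 23 13  5  0  0  3  1  1  2  1]
234 [34 51 51 31 10  6  5  1  0  0  1  3]
235 [-1  9 34 54 45 31 18 11  4  1 -1  0]
236 [-1 -4 -6  7 30 46 42 21  8 10  4  0]
237 [  1   1 -11 -16  -3  20  73 102  57  28  28  22]
238 [  5   0 -10 -11  29 111 144 144  99  61  42  25]
239 [  0   1  -2  28  97 137 141 102  38  18  36  52]
240 [  3   0  11  54 126 137 133  61   1  -9  -3  23]
241 [  0  -1  20  86 138 132  93  19 -10 -1
[... 289 characters left out ...]
9  -8  -9  -9  -8  -2   8]
167 [-5 -7 -8 -4 -8 -8 -9 -9 -9 -7 -6 -8 -8 -7  0  7]
168 [ -5  -7  -4  -2  -2   1  -2  -6  -8 -11  -8  -9  -5  -6   1   9]
169 [ -4  -4  -3   1  22  42  37  17  -1 -11 -10  -7  -9  -9   2  12]
170 [-6 -3 -5  8 38 80 88 58 14 -5 -4 -8 -7 -9  5 14]
171 [ -2  -1   0   3  36  85 102  71  34  22  21  11   2  -7   4  12]
172 [18 28 19  8 23 62 85 75 61 60 58 45 15 -5  6 15]
173 [64 81 65 40 43 61 78 77 74 73 72 58 19 -2  1 13]
174 [ 80 113 105  90  89  87  76  63  52  45  42  34   8  -6   1  10]
175 [ 65  94 103  98  99  92  71  38  23  14   9   5  -3  -7   1   9]
176 [23 44 44 45 47 50 41 15  2 -1 -7 -5 -7 -5  5  5]
177 [-5  0 -1  0  2  4  7  0 -4 -9 -8 -7 -6 -1  6  8]
```

Run:
```python
from h import *
for f in('side0','side7'):
    im=cv2.imread(f'pics/{f}.png').astype(int)
    print(f)
    for v in range(233,246): print(v,im[v,168:180,1])
    r=im[230:252,160:182]; cv2.imwrite(f'pics/nn_{f}.png',cv2.resize(r.astype(np.uint8),None,fx=26,fy=26,interpolation=cv2.INTER_LANCZOS4))
```

```text
side0
233 [232 237 235 233 232 232 231 233 232 232 232 233]
234 [191 220 233 234 234 233 233 232 232 233 232 232]
235 [207 185 195 230 242 237 234 236 233 234 232 234]
236 [239 211 157 172 212 244 253 245 237 237 233 232]
237 [230 189 146 157 162 186 203 192 225 240 235 233]
238 [173 128 140 166 146 102  75  71 149 222 239 237]
239 [132  89 122 151  89  35  22  41 123 182 189 207]
240 [ 98  74 102 110  40  17  24  73 138 140 115 137]
241 [114 111  80  49  25  20  42 114 167 161 135 114]
242 [154 115  55  34  25  44 110 164 175 168 161 154]
243 [115 107  65  44  28  42  77 140 177 169 161 161]
244 [156 144 102  62  52  32  56 140 185 167 144 135]
245 [ 89  91  63  49  45  20  59 146 188 148 100  94]
side7
233 [176 209 226 236 240 241 236 235 237 237 237 236]
234 [158 159 178 216 245 248 238 238 239 238 237 237]
235 [216 182 159 156 193 220 235 238 239 239 237 238]
236 [244 220 171 171 167 168 192 232 247 240 238 236]
237 [239 196 158 172 171 170 144 132 185 223 216 206]
238 [183 134 151 175 162 108  71  40  96 164 203 230]
239 [145  92 122 156 100  39  27  57 123 163 158 158]
240 [105  79 105 113  48  21  19  86 148 168 162 140]
241 [127 115  88  48  23  25  47 118 174 176 169 172]
242 [158 121  57  35  27  40 114 174 177 170 167 166]
243 [114 113  72  44  34  41  88 145 183 175 170 171]
244 [167 149 105  62  53  40  60 143 186 174 148 135]
245 [ 89 100  71  48  38  24  58 151 192 160 104  99]
```

View pics/nn_side7.png

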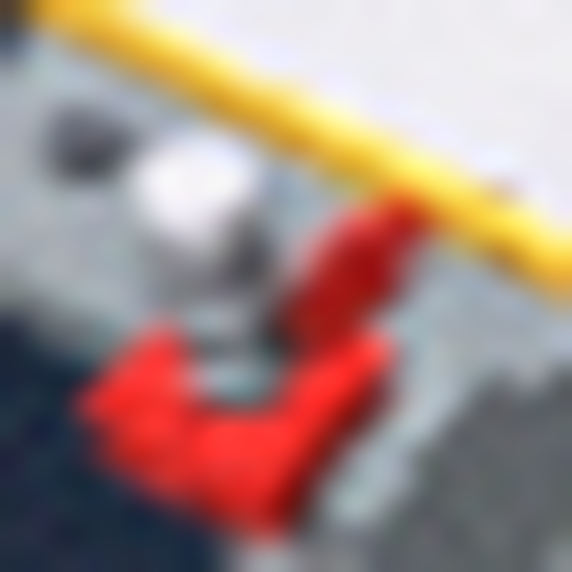

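Call:
{"op": "carry_out", "data": {
  "linear": [
    [0, 0, 0],
    [0, 0, 0],
    [0, 0, 0],
    [0, 0, 0],
    [0, 0, 0],
    [0, 0, 0],
    [0, 0, 0],
    [0, 0, 0],
    [0, 0, 0],
    [0, 0, 0],
    [0, 0, 0],
    [0, 0, 0]
  ],
  "twist": [-7, -14, -21, -28, -35, -42, -49, -56, -63, -70, -77, -84]
}}

```text
clock: 18.57
tool_pos: [0.5584, 0.1761, 0.3954]
orientation: [-179.6, -0.0, -177.1]
force: [0.5, 0.2, -0.7]
opening: 0.0267
```

Call:
{"op": "carry_out", "data": {
  "linear": [
    [0, 0, 0],
    [0, 0, 0],
    [0, 0, 0],
    [0, 0, 0],
    [0, 0, 0],
    [0, 0, 0],
    [0, 0, 0],
    [0, 0, 0],
    [0, 0, 0],
    [0, 0, 0]
  ],
  "twist": [-7, -14, -21, -28, -35, -42, -49, -56, -63, -66]
}}

```text
clock: 19.4
tool_pos: [0.5584, 0.1762, 0.3957]
orientation: [-179.8, -0.3, -111.1]
force: [0.7, -0.9, 0.0]
opening: 0.0268
```

```bash
python3 - <<'E'
from h import *
g()
for n in ('side','top'): cv2.imwrite(f"pics/{n}8.png",ctrl.snapshot(n))
crop('pics/side8.png','pics/l1.png',190,170,80,80,9)
E
python3 m3.py pics/side8.png
```

```text
t 19.4 p [0.5584 0.1762 0.3957] o [-179.8418   -0.3447 -111.0972] F [ 0.7395 -0.9276  0.0119] M [-0.0059  0.0928 -0.0357] open 0.0268 j [ 36.7  12.6 -11.8   0.3 -65.8  32. ]
grasp [0.5585 0.1751 0.2365] Ftool [ 0.6 -1.  -0. ]
side0 [  0.53144956 237.13988332] model 237.35087068173186 off -0.21098736396834283
pics/side8.png [  0.52737373 235.59646995] 41 0.14 z 0.05248948835409264
0.059 edge v at 175.3 when level 234.23993605000175
0.061 edge v at 175.3 when level 233.82040371284046
0.063 edge v at 175.3 when level 233.39953906531838
```

View pics/l1.png

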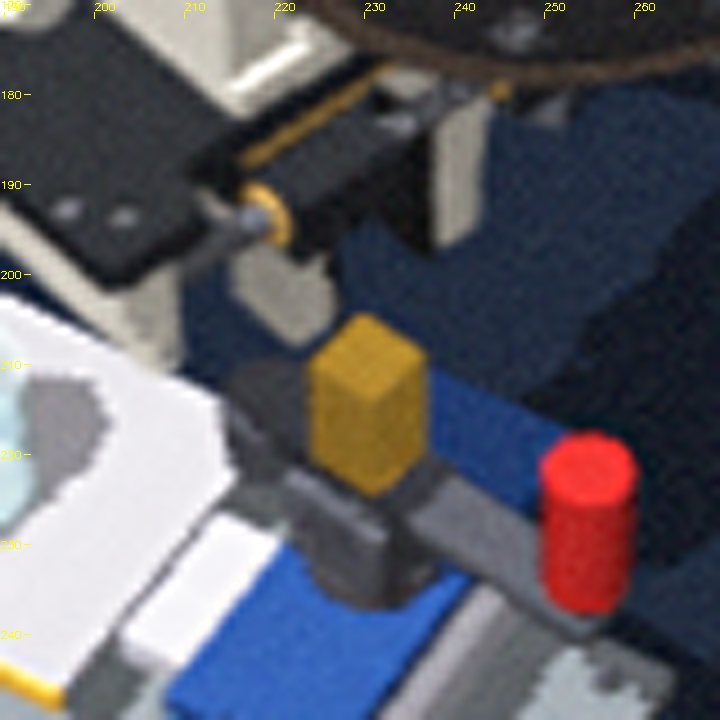

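Run:
```python
from h import *
k=atz('side',253.8-.33,220.6+.6,.195); c=np.array([.5585,.1743]); d=k[:2]-c; print(k,np.hypot(*d),np.degrees(np.arctan2(d[1],d[0])))
s=atz('side',229.2-.33,208.8+.6,.184); print(s)
to(.5585,.1754,.330)
```

```text
[0.49328359 0.1894071  0.195     ] 0.06694329000739963 166.9577156918179
[0.56064555 0.17557816 0.184     ]
lin [ 0.03 -0.02  6.58] tw None
```

Call:
{"op": "carry_out", "data": {
  "linear": [
    [0, 0, 0],
    [0, -0.02, 1],
    [0, -0.02, 2.5],
    [0, -0.02, 4],
    [0, -0.02, 5.5],
    [0, -0.02, 6.3],
    [0, -0.02, 6.6],
    [0, -0.02, 6.6]
  ],
  "twist": [-4, -8, -8, -8, -8, -8, -8, -8],
  "fingers": -0.32
}}

```text
clock: 20.17
tool_pos: [0.5586, 0.1756, 0.3293]
orientation: [-179.9, -0.4, -103.5]
force: [0.9, 0.4, 0.0]
opening: 0.0297
```

Call:
{"op": "carry_out", "data": {
  "linear": [
    [0, 0, 0],
    [0, 0, 0]
  ],
  "twist": [0, 0],
  "fingers": -0.4
}}

```text
clock: 20.33
tool_pos: [0.5589, 0.1758, 0.3303]
orientation: [-179.9, -0.4, -103.6]
force: [-0.9, -0.2, -0.8]
opening: 0.0267
```

Run:
```python
from h import *
g()
```

```text
t 20.33 p [0.5589 0.1758 0.3303] o [-179.8647   -0.3642 -103.5878] F [-0.851  -0.2149 -0.8415] M [-0.0644  0.1168  0.0263] open 0.0267 j [ 36.7  15.6 -16.9   0.4 -57.7  39.5]
grasp [0.559  0.1747 0.171 ] Ftool [0.4 0.8 0.8]
```

Call:
{"op": "carry_out", "data": {
  "linear": [
    [0.06, 0.05, 0.05],
    [0.06, 0.05, 0.05],
    [0.06, 0.05, 0.05],
    [0.06, 0.05, 0.05],
    [0.06, 0.05, 0.05],
    [0.06, 0.05, 0.05],
    [0.06, 0.05, 0.05],
    [0.06, 0.05, 0.05],
    [0.06, 0.05, 0.05],
    [0.06, 0.05, 0.05]
  ],
  "twist": [4, 8, 12, 15, 18, 21, 24, 27, 30, 33]
}}

```text
clock: 21.17
tool_pos: [0.5585, 0.1748, 0.3309]
orientation: [-179.6, -0.2, -136.8]
force: [0.3, -3.7, 0.5]
opening: 0.0266
```

Run:
```python
from h import *
g()
```

```text
t 21.17 p [0.5585 0.1748 0.3309] o [-179.619    -0.2092 -136.7598] F [ 0.2628 -3.675   0.5144] M [-1.3682 -0.0659  0.1737] open 0.0266 j [ 36.7  15.5 -17.    0.5 -57.7   6.3]
grasp [0.5588 0.1736 0.1716] Ftool [ 2.3 -2.9 -0.5]
```

Call:
{"op": "carry_out", "data": {
  "linear": [
    [0, 0, 0.1],
    [0, 0.09, 0.1],
    [0, 0.09, 0.1],
    [0, 0.09, 0.1],
    [0, 0.09, 0.1],
    [0, 0.09, 0.1],
    [0, 0.09, 0.1],
    [0, 0.09, 0.1],
    [0, 0.09, 0.1]
  ],
  "twist": [-5, -6, 0, 3, 6, 9, 12, 15, 18]
}}

```text
clock: 21.92
tool_pos: [0.5579, 0.1753, 0.3306]
orientation: [-179.6, -0.1, -155.0]
force: [-0.1, -2.1, 1.7]
opening: 0.0262
```

Run:
```python
from h import *
g()
```

```text
t 21.92 p [0.5579 0.1753 0.3306] o [-179.5518   -0.0614 -154.9675] F [-0.1246 -2.053   1.6827] M [-0.6941  0.368   0.1284] open 0.0262 j [ 36.7  15.5 -17.    0.5 -57.6 -12. ]
grasp [0.5582 0.1741 0.1713] Ftool [ 1.  -1.8 -1.7]
```

Call:
{"op": "carry_out", "data": {
  "linear": [
    [0, 0.03, 0],
    [0, 0.03, 0],
    [0, 0.03, 0],
    [0, 0.03, 0],
    [0, 0.03, 0],
    [0, 0.03, 0],
    [0, 0.03, 0],
    [0, 0.03, 0],
    [0, 0.03, 0],
    [0, 0.03, 0]
  ],
  "twist": [4, 8, 12, 16, 20, 24, 28, 32, 36, 40]
}}

```text
clock: 22.75
tool_pos: [0.5576, 0.1754, 0.3307]
orientation: [-179.6, 0.2, 164.8]
force: [0.6, -2.4, -1.4]
opening: 0.0264
```

Run:
```python
from h import *
g()
```

```text
t 22.75 p [0.5576 0.1754 0.3307] o [-179.5914    0.2279  164.7597] F [ 0.6236 -2.4378 -1.4424] M [-0.4405  0.0382  0.1423] open 0.0264 j [ 36.8  15.5 -17.1   0.5 -57.6 -52.3]
grasp [0.5579 0.1742 0.1714] Ftool [-1.2 -2.2  1.5]
```

Call:
{"op": "carry_out", "data": {
  "linear": [
    [-0.03, 0, 0],
    [-0.03, 0, 0],
    [-0.03, 0, 0],
    [-0.03, 0, 0],
    [-0.03, 0, 0],
    [-0.03, 0, 0],
    [-0.03, 0, 0],
    [-0.03, 0, 0],
    [-0.03, 0, 0],
    [-0.03, 0, 0],
    [-0.03, 0, 0],
    [-0.03, 0, 0]
  ],
  "twist": [4, 8, 12, 16, 20, 24, 28, 32, 36, 40, 44, 48]
}}

```text
clock: 23.75
tool_pos: [0.5576, 0.1753, 0.3307]
orientation: [-179.9, 0.4, 116.5]
force: [0.6, -0.4, -3.5]
opening: 0.0263
```

Run:
```python
from h import *
g()
```

```text
t 23.75 p [0.5576 0.1753 0.3307] o [-179.8719    0.4453  116.4874] F [ 0.5876 -0.4392 -3.546 ] M [-0.1725  0.0398  0.1773] open 0.0263 j [  36.8   15.5  -17.     0.5  -57.7 -100.5]
grasp [0.5578 0.1741 0.1714] Ftool [-0.6  0.3  3.6]
```

Call:
{"op": "carry_out", "data": {
  "linear": [
    [-0.02, 0, 0.1],
    [-0.02, 0, 0.2],
    [-0.02, 0, 0.2],
    [-0.02, 0, 0.2],
    [-0.02, 0, 0.2],
    [-0.02, 0, 0.2],
    [-0.02, 0, 0.2],
    [-0.02, 0, 0.2],
    [-0.02, 0, 0.2],
    [-0.02, 0, 0.2],
    [-0.02, 0, 0.2],
    [-0.02, 0, 0.2]
  ],
  "twist": [-5, -5, -1, 4, 8, 12, 16, 20, 24, 28, 32, 36]
}}

```text
clock: 24.75
tool_pos: [0.5578, 0.1752, 0.3291]
orientation: [179.8, 0.4, 80.2]
force: [-0.1, 0.0, -0.1]
opening: 0.026
```

```bash
python3 - <<'E'
from h import *
g()
cv2.imwrite("pics/side9.png",ctrl.snapshot('side'))
crop('pics/side9.png','pics/n1.png',155,170,105,85,7)
E
python3 m3.py pics/side9.png
```

```text
t 24.75 p [0.5578 0.1752 0.3291] o [179.8088   0.4169  80.1624] F [-0.0569  0.0137 -0.1205] M [-0.2373 -0.0662  0.2032] open 0.026 j [  36.7   15.6  -17.2    0.5  -57.4 -136.9]
grasp [0.5581 0.174  0.1698] Ftool [ 0.  -0.1  0.1]
side0 [  0.53144956 237.13988332] model 237.35087068173186 off -0.21098736396834283
pics/side9.png [  0.52616431 234.41396688] 43 0.17 z 0.058168495880971886
0.059 edge v at 175.3 when level 234.23993605000175
0.061 edge v at 175.3 when level 233.82040371284046
0.063 edge v at 175.3 when level 233.39953906531838
```

View pics/n1.png

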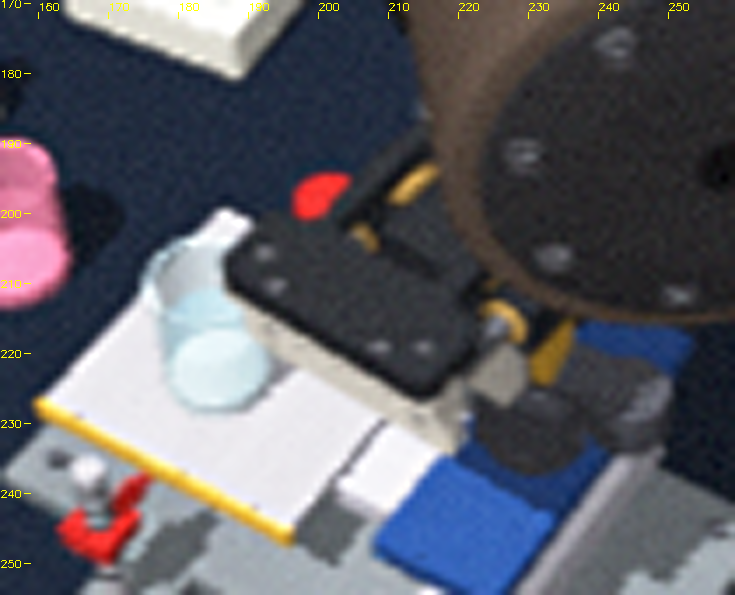

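```bash
cat > tip.py <<'E'
from fit import *
import sys
fn=sys.argv[1]
im=cv2.imread(fn).astype(float)
for v in range(233,244): print(v,im[v,169:180,1].astype(int),(im[v,169:180,2]-im[v,169:180,1]).astype(int))
# render: tapered prong (base half-width wb, tip half-width wt, px perpendicular) along lift -y dir, from tip back L px, G: fg 20, bg 170
S=8
d=np.array([.657,-.754]); n=np.array([.754,.657])
V,U=np.mgrid[236.5:241.5:1/S,170.5:178.5:1/S]; V+=.5/S;U+=.5/S
def rend(q):
    u,v,wb,wt,bg,ang=q
    c,s=np.cos(ang),np.sin(ang); dd=np.array([c*d[0]-s*d[1],s*d[0]+c*d[1]]); nn=np.array([-dd[1],dd[0]])
    a=(u-U)*dd[0]+(v-V)*dd[1]; b=(U-u)*nn[0]+(V-v)*nn[1]
    w=wt+(wb-wt)*a/6
    m=1/(1+np.exp(-(np.minimum(a,w-abs(b)))*12))
    g=bg+(22-bg)*m
    g=cv2.GaussianBlur(g,(0,0),SG*S)
    return g.reshape(5,S,8,S).mean((1,3))
obs=im[237:242,171:179,1]
wt_=np.ones_like(obs); 
wt_[0,:]=0 if len(sys.argv)>2 else 1
for SG in(.3,.5,.7):
  for wt0 in (0.05,.6,None):
    def f(q):
        q=np.array(q); 
        if wt0 is not None:q[3]=wt0
        return ((rend(q)-obs)*wt_).ravel()
    r=least_squares(f,[175.6,237.2,1.5,.4,168,0],x_scale=[.3,.3,.3,.3,10,.2])
    print(SG,wt0,r.x.round(2),'rms',np.sqrt(np.mean(r.fun**2)).round(1))
E
python3 tip.py pics/side9.png
```

```text
233 [163 173 204 234 241 241 239 238 235 234 236] [46 54 38 17 10  4  0  0  1  1  1]
234 [157 161 160 178 200 229 241 240 237 236 235] [ 3 24 49 50 41 21  8  3  1  1  1]
235 [184 164 160 163 160 175 216 241 247 241 234] [-8 -5  8 31 48 48 29 13  6  3  2]
236 [219 174 167 172 166 164 167 194 233 247 246] [ -1 -11  -8  -9   1  30  50  43  18   8   7]
237 [196 157 176 169 175 149 118 140 173 191 225] [  3  -8 -15 -13  -6  35  93  72  49  46  27]
238 [130 144 171 153 104  71  44  88 142 161 170] [  2  -8  -8  30 108 139 139  93  37  41  51]
239 [104 126 155 100  40  29  57 127 168 167 152] [ -2  -7  28  95 133 140  99  31  -9   0  21]
240 [ 76 100 107  45  18  24  76 152 174 168 167] [  0  16  55 124 141 124  59   5 -14 -12  -9]
241 [111  90  47  17  30  47 121 171 172 163 165] [ -3  14  84 135 127  92  21 -14 -10 -11  -9]
242 [119  60  35  24  43 109 170 173 166 165 167] [ -2  19  93 129 120  59 -12 -13 -11  -9  -6]
243 [108  72  40  33  37  82 144 184 172 169 169] [ -8  -5  67 147 185 159  17 -12 -10 -10  -7]
0.3 0.05 [ 1.7608000e+02  2.3646000e+02  2.1700000e+00 -1.0006319e+05
  1.6385000e+02 -1.0000000e-01] rms 15.2
0.3 0.6 [ 1.757200e+02  2.372200e+02  2.200000e+00 -7.113626e+04  1.652700e+02
 -4.000000e-02] rms 12.1
0.3 None [ 1.7557e+02  2.3741e+02  2.0600e+00  8.9000e-01  1.6613e+02 -3.0000e-02] rms 11.4
0.5 0.05 [ 1.76220e+02  2.36340e+02  2.10000e+00 -7.17266e+04  1.68000e+02
 -9.00000e-02] rms 13.6
0.5 0.6 [ 1.757400e+02  2.372000e+02  2.200000e+00  3.689701e+04  1.687700e+02
 -4.000000e-02] rms 10.6
0.5 None [ 1.7562e+02  2.3740e+02  2.0100e+00  9.1000e-01  1.7006e+02 -2.0000e-02] rms 9.6
0.7 0.05 [ 1.763700e+02  2.361500e+02  2.040000e+00 -1.210168e+04  1.730200e+02
 -8.000000e-02] rms 14.4
0.7 0.6 [ 1.758200e+02  2.371500e+02  2.210000e+00 -1.505341e+04  1.733100e+02
 -3.000000e-02] rms 12.4
0.7 None [175.68 237.43   1.96   1.   174.98   0.  ] rms 11.2
```

```bash
cat > cal.py <<'E'
from fit import *
p,F,R0=cam('side'); e0=np.array(p['eye'])
def W2(q,m,z):
    yw=np.radians(-4.8+q[8]); c,s=np.cos(yw),np.sin(yw); x,y=m
    return np.array([AX[0]+q[6]/1e3+(c*x-s*y)/1e3,AX[1]+q[7]/1e3+(s*x+c*y)/1e3,z])
def pr(q,X):
    R=Ro.from_rotvec(np.radians(q[3:6])).as_matrix()@R0
    c=R.T@(X-e0-q[:3]/1e3); return np.array([p['cx']+F*c[0]/c[2],p['cy']+F*c[1]/c[2]])
img=cv2.imread('pics/side0.png').astype(float)
E={'far':((75,-55),(172,-55),.045,0),'x180':((180,-50),(180,48),.045,0),'x70':((70,-45),(70,45),.045,0),
 'bfar':((-20,-65),(20,-65),.1,0),'bx25':((25,-60),(25,20),.1,0),'bx-25':((-25,-60),(-25,60),.1,0),'bnear':((-20,65),(20,65),.1,0),
 'basex+':None}
use=['far','x180','bfar','bx25']
def run(use,q=np.r_[0,0,0,0,0,0,0.,0,0]):
    for it in range(5):
        obs=[]
        for k in E:
            if E[k] is None: continue
            a,b,z,ch=E[k]; a=np.array(a,float);b=np.array(b,float); d=(b-a)/np.linalg.norm(b-a)
            for s in np.linspace(0,1,25):
                m=a*(1-s)+b*s; x=pr(q,W2(q,m,z)); x2=pr(q,W2(q,m+d,z)); t=(x2-x)/np.linalg.norm(x2-x); n=np.array([-t[1],t[0]])
                best=max((edgeoff(img[:,:,c],x,n,3 if it==0 else 1.5) for c in (0,2)),key=lambda o:o[1])
                if best[1]>3: obs.append((k,m,z,x+n*best[0],n))
        pri=np.array([2,2,2,.15,.15,.15,1,1,2.])
        f=lambda q:np.r_[[((o[3]-pr(q,W2(q,o[1],o[2])))@o[4])/.15/3 for o in obs if o[0] in use],q/pri]
        r=least_squares(f,q,loss='soft_l1'); q=r.x
    for k in E:
        e=[((o[3]-pr(q,W2(q,o[1],o[2])))@o[4]) for o in obs if o[0]==k]
        if e: print(' ',k,len(e),'med',np.round(np.median(e),2),'in' if k in use else 'OUT')
    print(q.round(2)); return q
for us in (use,use+['x70'],use+['x70','bx-25','bnear']):
    q=run(us)
    print(' edge y55 z45:',[pr(q,W2(q,(x,55),.045)).round(2) for x in(70,125,180)])
    for tip in ((175.62,237.4),(175.75,237.2),(175.9,237.0)):
        r=least_squares(lambda s:pr(q,W2(q,(s[0],62),s[1]/1e3))-tip,[125,60]); print('  tip',tip,'x,h',r.x.round(1))
    for z in (.0582,):
        a=pr(q,W2(q,(70,55),z));b=pr(q,W2(q,(180,55),z)); print('  edge@175.3 z.0582',(a[1]+(b-a)[1]/(b-a)[0]*(175.3-a[0])).round(2))
E
python3 cal.py
```

```text
far 25 med 0.05 in
  x180 22 med 0.06 in
  x70 25 med 0.0 OUT
  bfar 25 med -0.05 in
  bx25 25 med -0.09 in
  bx-25 25 med 0.08 OUT
  bnear 24 med 0.11 OUT
[ 2.68 -1.16 -0.43  0.02  0.19  0.06 -0.44  0.26 -0.26]
 edge y55 z45: [array([195.73, 248.48]), array([177.99, 238.99]), array([160.91, 229.84])]
  tip (175.62, 237.4) x,h [124.7  60.5]
  tip (175.75, 237.2) x,h [124.1  61.8]
  tip (175.9, 237.0) x,h [123.4  63.1]
  edge@175.3 z.0582 234.81
  far 25 med 0.05 in
  x180 22 med 0.04 in
  x70 25 med 0.0 in
  bfar 25 med -0.04 in
  bx25 25 med -0.09 in
  bx-25 25 med 0.08 OUT
  bnear 24 med 0.11 OUT
[ 2.65 -1.12 -0.42  0.01  0.19  0.06 -0.44  0.25 -0.27]
 edge y55 z45: [array([195.72, 248.48]), array([177.99, 238.98]), array([160.91, 229.83])]
  tip (175.62, 237.4) x,h [124.7  60.5]
  tip (175.75, 237.2) x,h [124.   61.7]
  tip (175.9, 237.0) x,h [123.4  63.1]
  edge@175.3 z.0582 234.81
  far 25 med 0.12 in
  x180 24 med -0.09 in
  x70 25 med 0.16 in
  bfar 25 med 0.01 in
  bx25 25 med 0.09 in
  bx-25 25 med -0.35 in
  bnear 25 med -0.11 in
[ 5.860e+00 -2.945e+01 -1.180e+00  1.430e+00  2.000e-02  3.000e-02
 -5.400e-01  5.800e-01 -8.000e-02]
 edge y55 z45: [array([195.48, 249.66]), array([177.44, 240.07]), array([160.07, 230.83])]
  tip (175.62, 237.4) x,h [121.2  68.3]
  tip (175.75, 237.2) x,h [120.6  69.7]
  tip (175.9, 237.0) x,h [119.9  71. ]
  edge@175.3 z.0582 236.3
```

Call:
{"op": "carry_out", "data": {
  "linear": [
    [0, 0, 0],
    [0, 0, 0],
    [0, 0, -0.5],
    [0, 0, -1.5],
    [0, 0, -3],
    [0, 0, -5],
    [0, 0, -6],
    [0, 0, -6.5],
    [0, 0, -6.5],
    [0, 0, -6.5],
    [0, 0, -6.5],
    [0, 0, -6.5]
  ],
  "twist": [-5, -12, -12, -12, -12, -12, -12, -15, -22, -29, -36, -43]
}}

```text
clock: 25.8
tool_pos: [0.5576, 0.1758, 0.3949]
orientation: [-179.9, 0.4, 123.1]
force: [-0.2, 0.7, -0.6]
opening: 0.0264
```

Call:
{"op": "carry_out", "data": {
  "linear": [
    [0, 0, 0],
    [0, 0, 0],
    [0, 0, 0],
    [0, 0, 0],
    [0, 0, 0],
    [0, 0, 0],
    [0, 0, 0],
    [0, 0, 0],
    [0, 0, 0],
    [0, 0, 0],
    [0, 0, 0],
    [0, 0, 0]
  ],
  "twist": [-7, -14, -21, -28, -35, -42, -49, -56, -63, -70, -77, -84]
}}

```text
clock: 26.8
tool_pos: [0.5576, 0.1758, 0.3956]
orientation: [-179.6, 0.0, -152.8]
force: [-0.3, 0.1, -0.3]
opening: 0.0263
```

Call:
{"op": "carry_out", "data": {
  "linear": [
    [0, 0, 0],
    [0, 0, 0],
    [0, 0, 0],
    [0, 0, 0],
    [0, 0, 0],
    [0, 0, 0],
    [0, 0, 0],
    [0, 0, 0],
    [0, 0, 0],
    [0, 0, 0]
  ],
  "twist": [-7, -14, -21, -28, -35, -42, -49, -56, -63, -68]
}}

```text
clock: 27.63
tool_pos: [0.5576, 0.1758, 0.3963]
orientation: [-179.8, -0.4, -84.6]
force: [-0.2, -0.5, -0.4]
opening: 0.0262
```

```bash
python3 - <<'E'
from h import *
g()
cv2.imwrite("pics/side10.png",ctrl.snapshot('side'))
crop('pics/side10.png','pics/o1.png',155,170,105,85,7)
E
python3 m3.py pics/side10.png; python3 tip.py pics/side10.png | tail -9
```

```text
t 27.63 p [0.5576 0.1758 0.3963] o [-179.7894   -0.3606  -84.5747] F [-0.1752 -0.4731 -0.4466] M [-0.093   0.1718 -0.0386] open 0.0262 j [ 36.8  12.4 -12.    0.5 -65.6  58.4]
grasp [0.5583 0.1749 0.237 ] Ftool [0.5 0.2 0.4]
side0 [  0.53144956 237.13988332] model 237.35087068173186 off -0.21098736396834283
pics/side10.png [  0.52695027 234.43158298] 43 0.16 z 0.058084266724023004
0.059 edge v at 175.3 when level 234.23993605000175
0.061 edge v at 175.3 when level 233.82040371284046
0.063 edge v at 175.3 when level 233.39953906531838
 -1.200000e-01] rms 14.2
0.5 0.6 [ 1.756400e+02  2.372100e+02  2.250000e+00  2.036733e+04  1.704900e+02
 -7.000000e-02] rms 11.1
0.5 None [ 1.7554e+02  2.3745e+02  2.0000e+00  9.7000e-01  1.7218e+02 -3.0000e-02] rms 9.6
0.7 0.05 [ 1.762000e+02  2.361700e+02  2.120000e+00  6.405292e+04  1.747600e+02
 -1.200000e-01] rms 15.1
0.7 0.6 [ 1.75710e+02  2.37160e+02  2.27000e+00 -4.42719e+03  1.75070e+02
 -6.00000e-02] rms 12.9
0.7 None [ 1.7560e+02  2.3748e+02  1.9500e+00  1.0600e+00  1.7719e+02 -1.0000e-02] rms 11.3
```

View pics/o1.png

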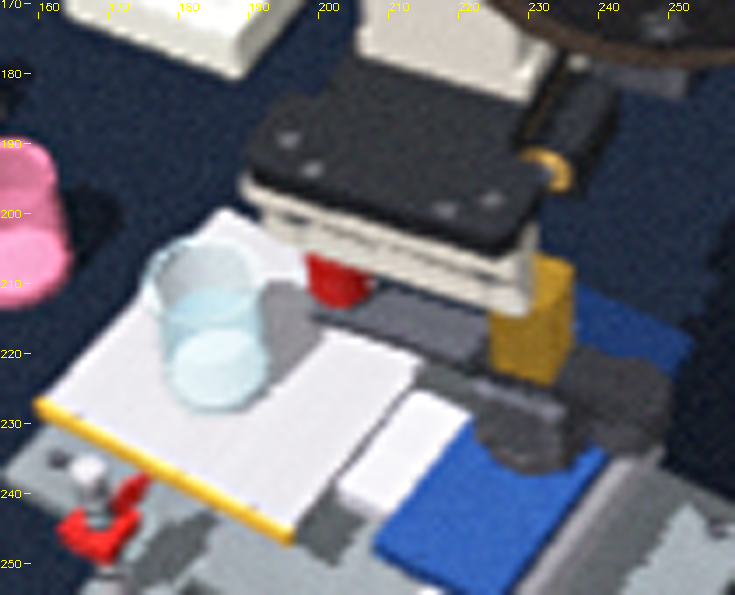

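Call:
{"op": "carry_out", "data": {
  "linear": [
    [0.03, 0, 0],
    [0.05, 0, 1],
    [0.05, 0, 2.5],
    [0.05, 0, 4],
    [0.05, 0, 5.5],
    [0.05, 0, 6.3],
    [0.05, 0, 6.7],
    [0.05, 0, 6.7]
  ],
  "twist": [0, 0, 0, 0, 0, 0, 0, 0],
  "fingers": -0.3
}}

```text
clock: 28.35
tool_pos: [0.5578, 0.1748, 0.3283]
orientation: [-179.9, -0.4, -84.4]
force: [0.2, -0.2, -0.0]
opening: 0.0307
```

Call:
{"op": "carry_out", "data": {
  "linear": [
    [0, 0, 0],
    [0, 0, 0],
    [0, 0, 0]
  ],
  "twist": [0, 0, 0],
  "fingers": -0.4
}}

```text
clock: 28.6
tool_pos: [0.558, 0.175, 0.329]
orientation: [-179.8, -0.4, -84.4]
force: [-0.5, -0.5, -0.3]
opening: 0.0265
```

Run:
```python
from h import *
g()
```

```text
t 28.6 p [0.558 0.175 0.329] o [-179.8077   -0.3782  -84.4123] F [-0.5412 -0.518  -0.2753] M [-0.0573  0.1673 -0.0067] open 0.0265 j [ 36.7  15.6 -17.2   0.5 -57.3  58.6]
grasp [0.5587 0.174  0.1698] Ftool [0.5 0.6 0.3]
```

Call:
{"op": "carry_out", "data": {
  "linear": [
    [0, 0.03, 0],
    [0, 0.03, 0],
    [0, 0.03, 0],
    [0, 0.03, 0],
    [0, 0.03, 0],
    [0, 0.03, 0],
    [0, 0.03, 0],
    [0, 0.03, 0],
    [0, 0.03, 0],
    [0, 0.03, 0]
  ],
  "twist": [5, 10, 14, 17, 20, 23, 26, 29, 32, 35]
}}

```text
clock: 29.43
tool_pos: [0.5579, 0.1747, 0.3298]
orientation: [-179.6, -0.2, -119.6]
force: [-0.0, -2.1, -0.2]
opening: 0.0266
```

Run:
```python
from h import *
g()
```

```text
t 29.43 p [0.5579 0.1747 0.3298] o [-179.5768   -0.1761 -119.5544] F [-0.0494 -2.1256 -0.1506] M [-0.7592 -0.0174  0.1607] open 0.0266 j [ 36.7  15.5 -17.2   0.5 -57.3  23.4]
grasp [0.5587 0.1737 0.1705] Ftool [ 1.9 -1.   0.2]
```

Lateral force is small (≈2 N). Continue, easing the centre slightly along tool y.

Call:
{"op": "carry_out", "data": {
  "linear": [
    [0.02, 0.05, 0.05],
    [0.02, 0.05, 0.05],
    [0.02, 0.05, 0.05],
    [0.02, 0.05, 0.05],
    [0.02, 0.05, 0.05],
    [0.02, 0.05, 0.05],
    [0.02, 0.05, 0.05],
    [0.02, 0.05, 0.05],
    [0.02, 0.05, 0.05],
    [0.02, 0.05, 0.05]
  ],
  "twist": [3, 6, 9, 12, 15, 18, 21, 24, 27, 30]
}}

```text
clock: 30.27
tool_pos: [0.5574, 0.1744, 0.3298]
orientation: [-179.5, 0.1, -149.7]
force: [-0.3, -2.2, -1.2]
opening: 0.0264
```

```bash
python3 - <<'E'
from h import *
g()
cv2.imwrite("pics/side11.png",ctrl.snapshot('side'))
E
python3 m3.py pics/side11.png; python3 tip.py pics/side11.png | tail -9
```

```text
t 30.27 p [0.5574 0.1744 0.3298] o [-179.5167    0.0695 -149.7013] F [-0.3002 -2.2056 -1.1742] M [-0.7682  0.1104  0.1405] open 0.0264 j [ 36.7  15.4 -17.3   0.6 -57.3  -6.7]
grasp [0.5582 0.1734 0.1705] Ftool [ 1.4 -1.7  1.2]
side0 [  0.53144956 237.13988332] model 237.35087068173186 off -0.21098736396834283
pics/side11.png [  0.5223259  234.21584835] 42 0.11 z 0.05911500278587055
0.059 edge v at 175.3 when level 234.23993605000175
0.061 edge v at 175.3 when level 233.82040371284046
0.063 edge v at 175.3 when level 233.39953906531838
 -7.000000e-02] rms 13.3
0.5 0.6 [ 1.757400e+02  2.372800e+02  2.190000e+00  3.571632e+04  1.664500e+02
 -3.000000e-02] rms 10.3
0.5 None [ 1.7560e+02  2.3748e+02  2.0000e+00  9.1000e-01  1.6754e+02 -1.0000e-02] rms 9.3
0.7 0.05 [ 1.76310e+02  2.36330e+02  2.10000e+00  1.85963e+04  1.70470e+02
 -7.00000e-02] rms 14.2
0.7 0.6 [ 1.75810e+02  2.37230e+02  2.21000e+00 -9.14996e+03  1.70880e+02
 -2.00000e-02] rms 11.9
0.7 None [1.7565e+02 2.3751e+02 1.9400e+00 1.0000e+00 1.7235e+02 1.0000e-02] rms 10.7
```

```bash
cat > zfit.py <<'E'
import io,contextlib,sys
with contextlib.redirect_stdout(io.StringIO()):
    import cal
from cal import *
with contextlib.redirect_stdout(io.StringIO()): q=run(use)
EE={'far':((75,-55),(172,-55)),'x180':((180,-50),(180,48)),'x70':((70,-45),(70,45)),'near':((75,55),(175,55))}
def offs(fn,z):
    im=cv2.imread(fn).astype(float); out={}
    for k,(a,b) in EE.items():
        a=np.array(a,float);b=np.array(b,float);d=(b-a)/np.linalg.norm(b-a); L=[]
        for s in np.linspace(0,1,41):
            m=a*(1-s)+b*s
            if k=='near' and 108<m[0]<150: continue
            x=pr(q,W2(q,m,z));x2=pr(q,W2(q,m+d,z));t=(x2-x)/np.linalg.norm(x2-x);n=np.array([-t[1],t[0]])
            o,g_=edgeoff(im[:,:,0],x,n,1.8)
            vz=(pr(q,W2(q,m,z+.001))-x)@n
            if g_>5: L.append((o,vz,m[0] if k in('far','near') else m[1]))
        out[k]=np.array(L)
    return out
def zest(fn,z=.045):
    base=offs('pics/side0.png',.045); ref={k:np.median(v[:,0]) for k,v in base.items()}
    for it in range(4):
        o=offs(fn,z); r={}
        for k,L in o.items():
            if len(L)<8: continue
            dlt=(L[:,0]-ref[k])/L[:,1]; med=np.median(dlt); ok=abs(dlt-med)<3
            r[k]=(np.mean(dlt[ok]),ok.sum(),dlt[ok].std()/np.sqrt(ok.sum()),abs(np.median(L[:,1])))
        kk=[k for k in ('far','near') if k in r]; z+=np.mean([r[k][0] for k in kk])/1e3
    print(fn,'z',round(z*1e3,2),{k:(round((z*1e3)+v[0],2),int(v[1]),round(v[2],2)) for k,v in r.items()})
for a in sys.argv[1:]:
    f,z=a.split(':'); zest(f'pics/{f}.png',float(z)/1e3)
E
python3 zfit.py side4:46.5 side7:52.4 side8:52.4 side9:58.2 side10:58.2 side11:59.4
```

```text
pics/side4.png z 46.41 {'x180': (np.float64(45.84), 30, np.float64(0.12)), 'x70': (np.float64(46.58), 16, np.float64(0.3)), 'near': (np.float64(46.41), 25, np.float64(0.11))}
pics/side7.png z 51.91 {'far': (np.float64(51.35), 24, np.float64(0.14)), 'x180': (np.float64(52.16), 29, np.float64(0.12)), 'x70': (np.float64(52.88), 23, np.float64(0.27)), 'near': (np.float64(52.47), 25, np.float64(0.1))}
pics/side8.png z 51.98 {'far': (np.float64(51.47), 28, np.float64(0.14)), 'x180': (np.float64(52.16), 29, np.float64(0.12)), 'x70': (np.float64(52.74), 22, np.float64(0.29)), 'near': (np.float64(52.48), 25, np.float64(0.11))}
pics/side9.png z 58.14 {'x180': (np.float64(57.62), 30, np.float64(0.15)), 'x70': (np.float64(58.41), 18, np.float64(0.29)), 'near': (np.float64(58.15), 25, np.float64(0.12))}
pics/side10.png z 57.75 {'far': (np.float64(57.32), 16, np.float64(0.33)), 'x180': (np.float64(57.71), 30, np.float64(0.16)), 'x70': (np.float64(58.65), 22, np.float64(0.3)), 'near': (np.float64(58.19), 25, np.float64(0.1))}
pics/side11.png z 58.21 {'far': (np.float64(57.29), 13, np.float64(0.49)), 'x180': (np.float64(59.25), 25, np.float64(0.19)), 'x70': (np.float64(59.56), 24, np.float64(0.2)), 'near': (np.float64(59.12), 25, np.float64(0.11))}
```

Call:
{"op": "carry_out", "data": {
  "linear": [
    [0, 0.04, 0.05],
    [0, 0.04, 0.05],
    [0, 0.04, 0.05],
    [0, 0.04, 0.05],
    [0, 0.04, 0.05],
    [0, 0.04, 0.05],
    [0, 0.04, 0.05],
    [0, 0.04, 0.05],
    [0, 0.04, 0.05]
  ],
  "twist": [3, 6, 9, 12, 15, 18, 21, 24, 26]
}}

```text
clock: 31.07
tool_pos: [0.5571, 0.1744, 0.3298]
orientation: [-179.6, 0.3, -176.0]
force: [-0.7, -1.2, 0.0]
opening: 0.0264
```

```bash
python3 - <<'E'
from h import *
g()
ims=[ctrl.snapshot('side').astype(float) for _ in range(4)]
print('noise',np.std(ims,0).mean())
cv2.imwrite("pics/side12.png",np.mean(ims,0).round().astype(np.uint8))
E
python3 zfit.py side12:60; python3 m3.py pics/side12.png; python3 tip.py pics/side12.png | tail -22
python3 -c "
from h import *
crop('pics/side12.png','pics/q1.png',155,222,45,35,16)"
```

```text
t 31.07 p [0.5571 0.1744 0.3298] o [-179.5792    0.2754 -176.009 ] F [-0.6828 -1.1804  0.0038] M [-0.7503  0.4306  0.1828] open 0.0264 j [ 36.8  15.4 -17.3   0.6 -57.3 -33.1]
grasp [0.5579 0.1733 0.1705] Ftool [ 0.8 -1.1  0. ]
noise 2.398442566641047
pics/side12.png z 60.1 {'far': (np.float64(59.81), 37, np.float64(0.11)), 'x180': (np.float64(60.17), 29, np.float64(0.11)), 'x70': (np.float64(60.91), 28, np.float64(0.24)), 'near': (np.float64(60.39), 25, np.float64(0.17))}
side0 [  0.53144956 237.13988332] model 237.35087068173186 off -0.21098736396834283
pics/side12.png [  0.51805482 234.00444196] 42 0.14 z 0.060123430524350346
0.059 edge v at 175.3 when level 234.23993605000175
0.061 edge v at 175.3 when level 233.82040371284046
0.063 edge v at 175.3 when level 233.39953906531838
237 [192 157 172 174 174 153 124 144 161 168 191] [  4  -8 -15 -15  -8  31  76  44  35  50  47]
238 [128 146 175 152 107  69  46  92 144 164 160] [  0  -9  -9  34 109 139 133  82  15  19  41]
239 [ 97 120 154  98  42  23  55 125 170 171 162] [ -1  -3  28  97 130 142  99  30 -11  -9   2]
240 [ 73 101 109  44
[... 564 characters left out ...]
e-02] rms 11.4
0.3 None [ 1.7552e+02  2.3747e+02  2.0700e+00  8.9000e-01  1.6439e+02 -3.0000e-02] rms 10.6
0.5 0.05 [ 1.76170e+02  2.36440e+02  2.15000e+00  5.75591e+04  1.66470e+02
 -8.00000e-02] rms 12.9
0.5 0.6 [ 1.757000e+02  2.372500e+02  2.220000e+00 -3.630586e+04  1.671600e+02
 -5.000000e-02] rms 9.9
0.5 None [ 1.7557e+02  2.3745e+02  2.0300e+00  9.1000e-01  1.6818e+02 -3.0000e-02] rms 8.8
0.7 0.05 [ 1.763300e+02  2.362600e+02  2.080000e+00  2.272872e+04  1.714400e+02
 -8.000000e-02] rms 14.0
0.7 0.6 [ 1.757600e+02  2.372000e+02  2.240000e+00 -2.331825e+04  1.715100e+02
 -4.000000e-02] rms 11.9
0.7 None [ 1.7563e+02  2.3746e+02  2.0000e+00  9.8000e-01  1.7292e+02 -1.0000e-02] rms 10.8
```

View pics/q1.png

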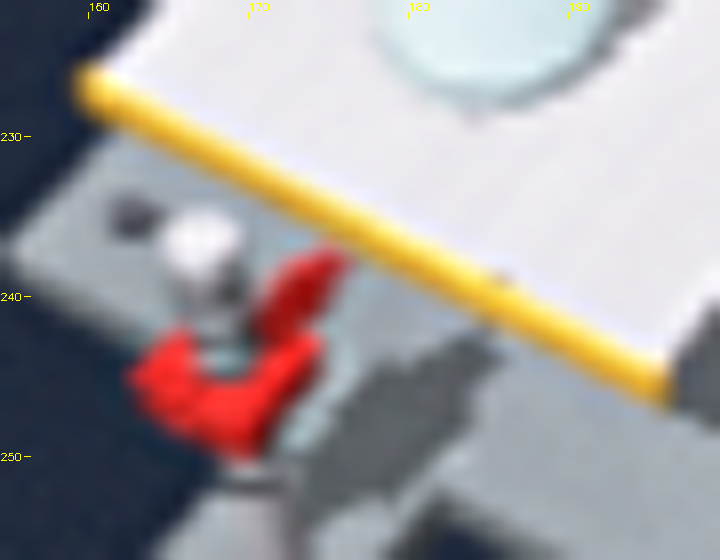

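Call:
{"op": "carry_out", "data": {
  "linear": [
    [0, 0, 0],
    [0, 0, 0],
    [0, 0, -0.5],
    [0, 0, -1.5],
    [0, 0, -3],
    [0, 0, -5],
    [0, 0, -7],
    [0, 0, -9],
    [0, 0, -11],
    [0, 0, -12],
    [0, 0, -12],
    [0, 0, -12]
  ],
  "twist": [-5, -12, -12, -12, -12, -12, -12, -12, -12, -12, -12, -12]
}}

```text
clock: 32.27
tool_pos: [0.5563, 0.1754, 0.4502]
orientation: [-179.6, 0.3, -163.9]
force: [0.0, -0.1, -0.5]
opening: 0.026
```

```bash
python3 - <<'E'
from h import *
g()
ims=[ctrl.snapshot('side').astype(float) for _ in range(4)]
cv2.imwrite("pics/side13.png",np.mean(ims,0).round().astype(np.uint8))
cv2.imwrite("pics/top13.png",ctrl.snapshot('top'))
crop('pics/side13.png','pics/r1.png',155,170,110,85,7)
E
python3 zfit.py side13:60; python3 m3.py pics/side13.png|sed -n 2p; python3 tip.py pics/side13.png | tail -4
```

```text
t 32.27 p [0.5563 0.1754 0.4502] o [-179.5883    0.2614 -163.9024] F [ 0.0019 -0.0532 -0.536 ] M [0.0385 0.1473 0.0378] open 0.026 j [ 36.9  10.4  -7.5   0.5 -72.1 -20.9]
grasp [0.5574 0.1745 0.2909] Ftool [ 0.  -0.   0.5]
pics/side13.png z 60.09 {'far': (np.float64(59.97), 41, np.float64(0.09)), 'x180': (np.float64(60.19), 29, np.float64(0.11)), 'x70': (np.float64(60.54), 32, np.float64(0.24)), 'near': (np.float64(60.2), 25, np.float64(0.19))}
pics/side13.png [  0.51784853 234.00882382] 42 0.15 z 0.06010254500176335
 -8.00000e-02] rms 14.1
0.7 0.6 [ 1.757500e+02  2.372000e+02  2.220000e+00 -1.859549e+04  1.728700e+02
 -4.000000e-02] rms 12.0
0.7 None [ 1.7562e+02  2.3746e+02  1.9800e+00  9.7000e-01  1.7423e+02 -1.0000e-02] rms 10.9
```

View pics/r1.png

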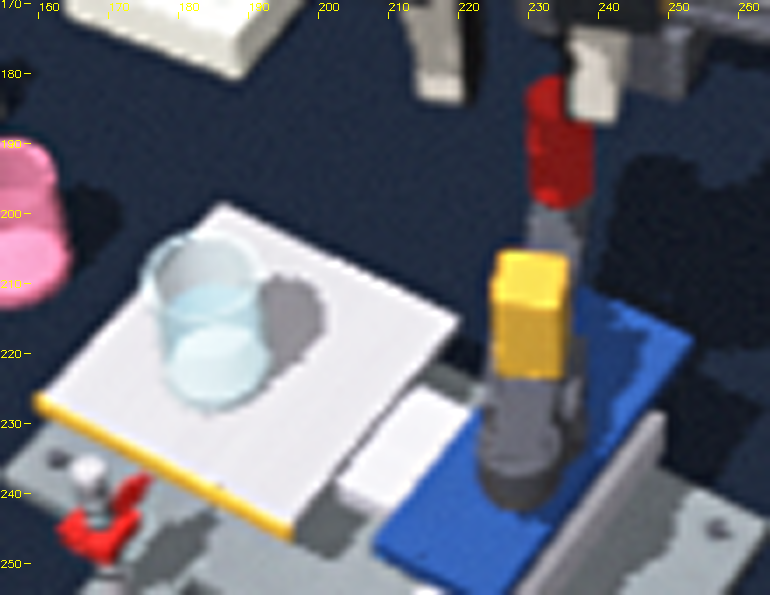

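View pics/side13.png

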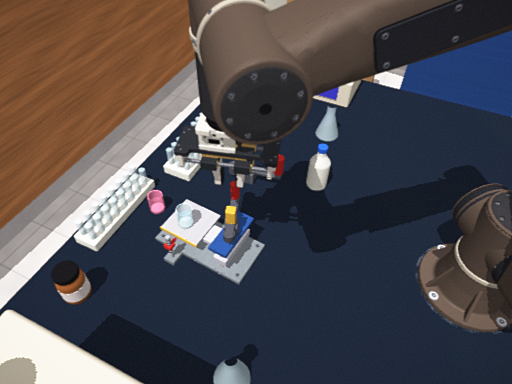

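Run:
```python
from zfit import *
for z in (.184,.187): print(z,pr(q,W2(q,(0,0),z)).round(2))
crop('pics/side13.png','pics/s1.png',212,198,36,50,14)
crop('pics/side8.png','pics/s2.png',212,198,36,50,14)
```

```text
0.184 [230.31 209.41]
0.187 [230.28 208.56]
```

View pics/s1.png

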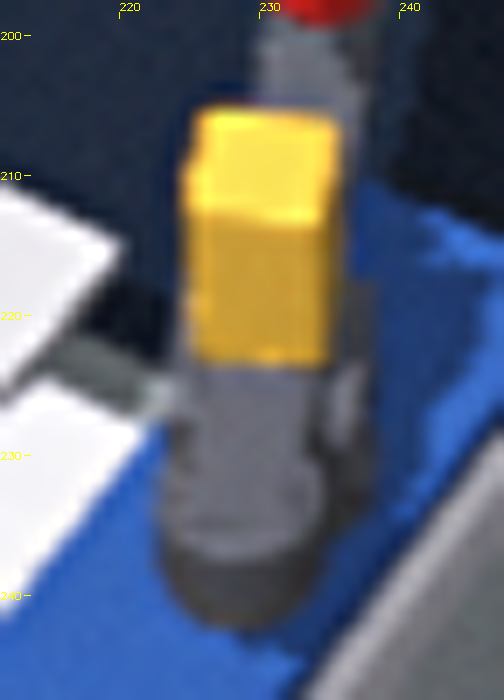

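View pics/s2.png

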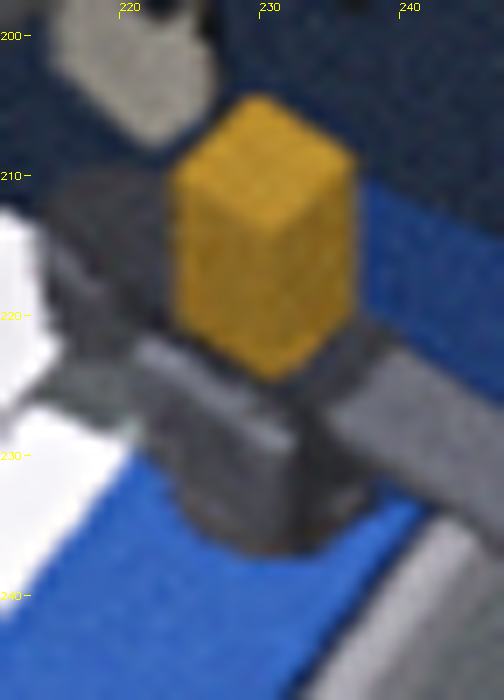

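Run:
```python
from h import *
ctrl.close_job();
```

```text
the job is handed in; nothing more can be done
```

I fitted the middle-sized crank fully home on the square, wound the platform up to the red pointer, and handed the job in at about 33 s. No verdict was reported.

- **Fitting:** I lowered the crank in small steps, pre-turned to the square's angle read from the images. It dropped over the square without being forced and came to rest where expected, with about 8 N of push on landing.
- **Winding:** I turned the crank by its square stem, not by the red handle. The first 30 degrees were with a firm grip; after that I held the stem loosely like a spanner and lifted off to regrip twice.
- **Level:** In the last pictures the platform top measured about 60.1 to 60.5 mm above the bench, and counting turns gives about 60.5 mm. The pointer tip measured about 60.3 mm, but a sharper reading of the tip would put it up to 1 mm or so higher. I would call it level to about 1 mm.
- **Other last checks:** The stem top was at its fully-home height in the picture. The beaker was standing, and the gripper was well clear with no load on it. The things beside the lift looked untouched, but the arm hid part of the bench in the last side picture and I did not view the last top picture.

**Not confirmed:** Contact force on the shaft end cannot be read directly. Sideways force on the tool briefly reached about 5 N early in the winding, before I had the centre right. At that point I estimated the contact force near 50 N against the 60 N limit. After I re-centred it mostly stayed at 1 to 2.5 N, with one short rise to 3.7 N.

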